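# Uncover the parts warmer and load it with bushings

### The job

Get the bench parts warmer going: with the standing lid lifter, lift the hot red lid off by its loop, keeping it level, and set it down in the middle of the round cork rest without ever touching the lid with the robot or letting it down on the bench; stand the lifter upright back in its own tray. With the lid parked, seat the aluminium pan fully down over the warmer's two pegs, then put every brass bushing into the pan, and last of all press the green start button right in. Leave the flashlight, funnel, pick and wiper sleeve where they lie.

Things in the scene. Friction and masses are not known exactly. Their poses are not given: they have to be found in the camera images.
- heater: Parts warmer: grey box fixed on the bench, x -80..80, y -105..150 mm in its frame, top face z 60. Origin on the bench under the centre of its dark heating plate (radius 60, top z 68). Two steel pegs, 9 mm thick, tapered tips, at x 0, y +82 and -82, up to z 92. Green start button at y +128. Yaw varies.
- start_top (a point): Centre of the top of the green round start button (28 mm across) on the warmer's top face. Press straight down; spring, full travel 6 mm, about 5 N when fully down; it springs back.
- start (a joint): Travel of the start button in m: 0 is up, 0.006 fully pressed.
- lid: Hot red disc, radius 62, 10 mm thick, 0.3 kg, loose on the heating plate. Origin: centre of its underside, z up. Steel loop of 8 mm bar: its level top bar runs along the lid's y, centre line at z 52 mm (underside 48), legs at y +34 and -34 (60 clear); 38 mm clear height under the bar. Hung by the bar's middle it swings freely and balances level. Not to be touched by the robot.
- lifter: Lid lifter, 0.18 kg, stands upright by itself in its tray. Origin: underside, at the tongue's seat. Steel tongue 5 thick, 24 wide along its x, from -50 to +30 mm; upturned lip at x 24..30 up to z 14; a bar hangs on the tongue between lip and upright (x -21). Foot 56 wide at x -50..-20. Black grip 28 (x) by 18 (y), centred x -26, y 0, z 80..135: grip from above across the 18 mm.
- lifter_tray: Low grey tray fixed to the bench in which the lifter stands: 110 (x) by 170 (y) mm outside, 14 mm high, walls and floor 3 mm. Origin under its centre; the floor's top is at z = 3 mm.
- parts_tray: Low grey tray of the same size and form, fixed, in which the bushings stand in a row along its y axis, about 44 mm apart. Origin under its centre.
- rest: Round cork lid rest fixed to the bench, radius 75, 15 mm high. Origin under its centre.
- pan: Open aluminium pan on the bench, 0.4 kg: 150 (x) by 130 (y), 16 high, walls and floor 4 mm. Origin: centre of its underside. Black grip bar in its middle, 14 (x) by 30 (y), top z 50: grip from above across the 14 mm. Two flat ears, 6 thick, out to y +-99, with 13 mm square holes at x 0, y +-82 for the warmer's pegs (either way round). Seated, its underside is on the heating plate.
- bushing1: Brass bushing, 34 mm across, 42 mm high, 0.12 kg, standing in the parts tray. Origin at the centre of its underside. Two to four bushings are present.
- bushing2: Brass bushing, 34 mm across, 42 mm high, 0.12 kg, standing in the parts tray. Origin at the centre of its underside. Two to four bushings are present.
- bushing3: Brass bushing, 34 mm across, 42 mm high, 0.12 kg, standing in the parts tray. Origin at the centre of its underside. Two to four bushings are present.
- bushing4: Brass bushing, 34 mm across, 42 mm high, 0.12 kg, standing in the parts tray. Origin at the centre of its underside. Two to four bushings are present.
- flashlight: Black flashlight with a red button, 140 mm long, lying near the robot on its left. Bystander.
- funnel: Orange funnel, mouth down, 110 mm across, 110 mm high, at the far edge. Bystander.
- pick: Stainless pick tool, 140 mm long, about 10 mm high, lying along x between the two trays; origin at its middle. Bystander.
- sleeve: Blue wiper refill sleeve, 30 by 220 by 12 mm, lying at the far edge. Bystander.
Not all that is in view belongs to the job. There is more than one size of the rest; the one meant has the size given above.

How it is judged:
On the way, in this order (a step that is already met when the one before it is completed fails the run):
1. the lid hangs level from the lifter, clear of the warmer (contact force between lid and lifter above 1 N and z of lid in the frame of heater above 0.085 m and angle between lid's own z axis and vertical below 0.2 rad and not (contact force between lid and heater above 0.05 N)), for 0.3 s.
2. the lid lies in the middle of the cork rest, free of the lifter (horizontal distance between lid and rest below 0.03 m and z of lid in the frame of rest between 0.01 and 0.019 m and angle between lid's own z axis and vertical below 0.08 rad and not (contact force between lid and lifter above 0.05 N) and linear speed of lid below 0.03 m/s), for 0.2 s.
3. the pan is fully down over both pegs (horizontal distance between pan and heater below 0.006 m and z of pan in the frame of heater between 0.062 and 0.0715 m and angle between the x axis of pan and the x axis of heater, either way round below 0.08 rad and angle between pan's own z axis and vertical below 0.05 rad), for 0.2 s.
4. every bushing is in the seated pan (all of step 3 and x of bushing1 in the frame of pan between -0.075 and 0.075 m and y of bushing1 in the frame of pan between -0.065 and 0.065 m and z of bushing1 in the frame of pan between -0.002 and 0.035 m and linear speed of each of bushing1, bushing2, bushing3, bushing4 below 0.03 m/s and x of bushing2 in the frame of pan between -0.075 and 0.075 m and y of bushing2 in the frame of pan between -0.065 and 0.065 m and z of bushing2 in the frame of pan between -0.002 and 0.035 m and x of bushing3 in the frame of pan between -0.075 and 0.075 m and y of bushing3 in the frame of pan between -0.065 and 0.065 m and z of bushing3 in the frame of pan between -0.002 and 0.035 m and x of bushing4 in the frame of pan between -0.075 and 0.075 m and y of bushing4 in the frame of pan between -0.065 and 0.065 m and z of bushing4 in the frame of pan between -0.002 and 0.035 m), for 0.2 s.
5. the start button is pressed right in (value of joint start above 0.0042 m), for 0.04 s.
At the end, for the whole second after the job is handed in: Lid flat on the cork rest within 30 mm of its centre, off the lifter; lifter upright on its own tray's floor; pan down on the heating plate over both pegs (3.5 mm in height, 6 mm across); every bushing inside the pan; button pressed last (over 4.2 mm); all at rest (all of step 2 and all of step 4 and x of lifter in the frame of lifter_tray between -0.055 and 0.055 m and y of lifter in the frame of lifter_tray between -0.085 and 0.085 m and z of lifter in the frame of lifter_tray between -0.002 and 0.008 m and angle between lifter's own z axis and vertical below 0.1 rad and linear speed of lifter below 0.03 m/s); the robot touches nothing.
It fails at once if the robot touches the hot lid (contact force between any of the fingers, the arm and lid above 0.5 N).
It fails at once if the lid is tipped by more than 26 degrees (angle between lid's own z axis and vertical above 0.45 rad).
It fails at once if the hot lid is let down on the bench or dropped off its support (height (world z) of lid below 0.009 m).
It fails at once if the flashlight, funnel, pick or sleeve is pushed away by more than 40 mm (distance of any of flashlight, funnel, pick, sleeve from where it was at the start of the episode above 0.04 m).
Of bushing1, bushing2, bushing3, bushing4 only 2 to 4 are there at a start; the rules pass over those that are not, and their reading is None.
At some moment in a run one of bushing1, bushing2, bushing3, bushing4, pan may be knocked a few centimetres aside while the robot is not near it.
It also fails if it takes over 210 s, if anything falls off the work surface, if the arm or the gripper's body presses on something with over 40 N, if the wrist force passes 120 N, or if a joint passes its speed limit or range.

### The arm

A 6-joint arm with a two-finger parallel gripper is mounted at the origin on the work surface. World frame = base frame: x ahead of the robot, y to its left, z up, the work surface at z = 0. Lengths are in m, angles in rad, forces in N, time in s.
With the tool pointing down it reaches from about 0.35 to 0.85 m from the base axis. Payload 8.1 kg.
Tool frame: the origin (TCP) lies at the centre of the arm's flange, where the gripper is bolted on; the fingertips stand 186 mm ahead of it and the grasp point (between the pads) lies 167 mm ahead of it; z points along the fingers, y is the direction in which the jaws open and shut (so a half turn about z gives the same grasp; the last joint's range is limited). The gripper opens to 93 mm and grips with 3 to 60 N. Pads are 15 mm wide; open, the fingers measure 128 mm over their backs; the gripper's body (75 mm by 188 mm) begins 65 mm behind the grasp point.
Start: joints at [-1.367, 0.13, 1.488, -0, 1.523, -0.085], TCP at [0.171, -0.575, 0.405] pointing down, gripper open.
Joint ranges: [-2.96, 2.96], [-0.89, 2.26], [0.02, 2.5], [-1.34, 4.48], [0, 2.73], [-2.66, 2.66]. Speed limits (rad/s): [2.39, 2.39, 2.79, 3.14, 3.14, 3.14].

### API

Orientations are given as a rotation vector (axis times angle).
In Python, from plant import robot, viewer, order gives the robot as it stands.
- The arm moves only by the tool apply_moves, never from a script. Its argument "deltas" is a list of rows, each a list of 3 entries, a list of its own where there are three numbers: the finger opening in mm, from 0 to 93, then the shift along the tool's x, y, z in mm, then the turn about the tool's z in rad. In form: [[grip, [dx, dy, dz], yaw], ...]. A call has 1 to 5 rows; each row shifts and turns the commanded pose from where the row before left it, along the tool's axes as they then stand; what a row does not reach is not made up. A row lasts 1/8 s, in which the tool goes at most 62.5 mm and 10.7 degrees, less where a joint would pass 70% of its speed; a pose out of reach is approached as far as the arm can. A call is refused whole if a number of a shift passes 62.5 or a number of a turn 0.188, either way. A call with a gripper value outside its range is refused whole. The fingers move at their own pace and stop on an object; "grip_force" is the grip in N (left out, the last holds). Time passes only in rows, so rows that do not move let the fingers close. It gives the time, the measured TCP pose, the force and the opening at its end, in the units of the state.
- robot.read_state(): the state, without advancing time (a new reading comes with each control period).
- viewer.read_camera(name): name is "scene" or "top" or "wrist"; returns the picture (400x640x3 uint8, blue, green, red); there is no depth.
- viewer.get_calibration(name): a dict with "fx", "fy", "cx", "cy" (pixels), "R" (3x3) and "t" (3): a world point X has camera coordinates R X + t. Camera axes: x right, y down, z forward; pixel columns grow to the right and rows downward; lengths in m; the calibration is good to about 2 mm. A picture is of the moment at which its call begins: read the wrist's pose just before it. get_calibration takes no time and is no camera call; for the wrist camera it gives the pose at the moment of the call.
- order.close_job(): hands the job in, once; it reports no verdict.
The state is a dict: "t": time; "q": joint angles; "dq": joint speeds; "joint_torque": joint torques, N m; "tool_pos": TCP position; "orientation": TCP orientation; "force": force on the tool from outside, world axes, zero at the start; "wrist_torque": the same for the moment, N m; "opening": finger opening in m.
Only numpy, scipy, OpenCV 4.12 (cv2) and the standard library are available. Lean on these libraries where they do the work, as an engineer would, in place of code of your own. Each camera call takes 0.05 s, during which the arm holds its last target. There are 200 camera calls.

## Working session

There is one attempt and no reset: what is moved stays moved. The work goes in short steps, Python scripts to look and compute and a tool call to move; the robot and the scene stay as the last step left them, time stands still between calls to the robot, and variables do not carry over. Pictures are saved under pics/ and viewed, about 12 in all and at most 16, crops included, and the job is handed in when it is done.

Besides the shell and the picture viewer there is one more tool, called after ">>>" by a JSON object that holds its "api" and its "payload". apply_moves: Moves the arm, as the interface text tells. Its arguments: {"type":"object","properties":{"deltas":{"type":"array"},"grip_force":{"type":"number"}},"required":["deltas"]}

```bash
ls; mkdir -p pics; python3 - <<'E'
from plant import robot, viewer, order
import cv2
print(robot.read_state())
for n in ("scene","top"):
    im=viewer.read_camera(n); cv2.imwrite(f"pics/{n}0.png",im)
    c=viewer.get_calibration(n); print(n,c)
E
```

```text
pics
{'t': 0.0, 'q': array([-1.36738589e+00,  1.31169962e-01,  1.48925066e+00,  6.93046580e-07,
        1.52298840e+00, -8.54165668e-02]), 'dq': array([ 2.86026929e-06, -5.30004337e-04, -1.62229495e-03,  1.20073107e-04,
        5.03218835e-04, -5.27403370e-04]), 'joint_torque': array([ 1.02317947e-03, -5.59841323e+01, -4.91760564e+01,  7.69307208e-02,
        3.58342601e-02, -2.42399619e-04]), 'tool_pos': array([ 0.17086442, -0.57492837,  0.40369759]), 'orientation': array([-3.10709581e+00, -4.51852067e-01,  1.67047937e-04]), 'force': array([ 0.18957415, -0.57826934, -0.3990693 ]), 'wrist_torque': array([ 0.03347735, -0.02636639,  0.00594245]), 'opening': 0.09329941842785217}
scene {'fx': 470.80970166766616, 'fy': 470.80970166766616, 'cx': 321.5912934498607, 'cy': 198.10046099540762, 'R': array([[ 0.84523817,  0.53416233, -0.01558988],
       [ 0.4052249 , -0.65968514, -0.63293625],
       [-0.34837511,  0.52866447, -0.77404694]]), 't': array([-0.47310774, -0.1679544 ,  1.35636435])}
top {'fx': 371.451854758952, 'fy': 371.451854758952, 'cx': 312.8459283491678, 'cy': 196.27220960340534, 'R': array([[ 2.00621021e-03, -9.99857861e-01, -1.67401310e-02],
       [-9.89006050e-01,  4.91349997e-04, -1.47874243e-01],
       [ 1.47861450e-01,  1.68527576e-02, -9.88864488e-01]]), 't': array([0.01706761, 0.57552642, 0.97821459])}
```

View pics/top0.png

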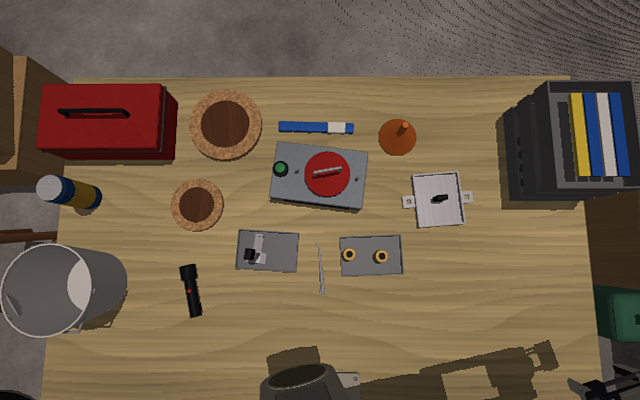

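View pics/scene0.png

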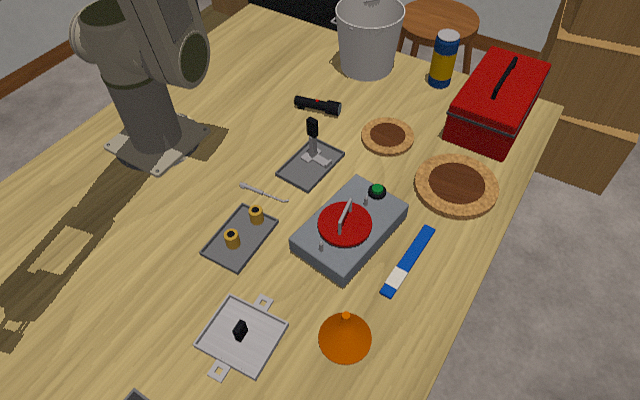

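The top view shows the lid at (327,173), green button (280,169), lifter (255,252) in its tray, two bushings at (348,254) and (381,256), the pan at (439,200), and two cork discs at (225,125) and (197,204). The scene view agrees. I'll measure these next, with enlarged crops for the fine parts.

```bash
cat > h.py <<'E'
import numpy as np, cv2
from plant import robot, viewer, order
def ray(c,u,v):
    d=c['R'].T@np.array([(u-c['cx'])/c['fx'],(v-c['cy'])/c['fy'],1.]); o=-c['R'].T@c['t']; return o,d
def cast(c,u,v,z):
    o,d=ray(c,u,v); return o+d*(z-o[2])/d[2]
def proj(c,X):
    p=c['R']@np.asarray(X,float)+c['t']; return np.array([c['fx']*p[0]/p[2]+c['cx'],c['fy']*p[1]/p[2]+c['cy']])
def blobs(mask,amin=20):
    n,l,s,ce=cv2.connectedComponentsWithStats(mask.astype(np.uint8)); 
    return [(s[i,4],ce[i].round(1),s[i,:4],l==i) for i in range(1,n) if s[i,4]>=amin]
def planefit(c,m,z):
    "contour of mask m on plane z: circle (x,y,r), minAreaRect in mm"
    k=max(cv2.findContours(m.astype(np.uint8),cv2.RETR_EXTERNAL,cv2.CHAIN_APPROX_NONE)[0],key=cv2.contourArea)[:,0]
    P=np.array([cast(c,u,v,z)[:2] for u,v in k])*1000
    A=np.c_[2*P,np.ones(len(P))]; s=np.linalg.lstsq(A,(P**2).sum(1),rcond=None)[0]
    return np.r_[s[:2],np.sqrt(s[2]+s[:2]@s[:2])].round(1), cv2.minAreaRect(P.astype(np.float32))
E
python3 - <<'E'
from h import *
im=cv2.imread("pics/top0.png"); c=viewer.get_calibration("top")
hsv=cv2.cvtColor(im,cv2.COLOR_BGR2HSV); H,S,V=[hsv[...,i].astype(int) for i in range(3)]
def roi(m,x0,y0,x1,y1):
    o=np.zeros_like(m);o[y0:y1,x0:x1]=m[y0:y1,x0:x1];return o
def big(m): return max(blobs(m),key=lambda b:b[0])[3]
red=((H<8)|(H>172))&(S>150)
print("lid",planefit(c,big(roi(red,290,140,365,210)),.078))
g=big(roi((H>40)&(H<85)&(S>80),265,150,300,190)); print("btn",planefit(c,g,.068))
for nm,r,z in(("cork big",(180,80,270,170),.015),("cork small",(160,170,235,240),.015)):
    sub=roi((H<12)&(S>60)|((H<20)&(V<150)&(S>60)),*r)
    b=im.astype(int); 
    print(nm,planefit(c,big(cv2.morphologyEx(sub.astype(np.uint8),cv2.MORPH_CLOSE,np.ones((5,5)))>0),.015))
grey=(S<60)
for nm,r,z in(("ltray",(225,220,310,285),.014),("ptray",(330,225,412,285),.014),("pan",(398,165,478,235),.016),("heater",(260,135,375,215),.06)):
    mm=cv2.morphologyEx(roi(grey,*r).astype(np.uint8),cv2.MORPH_CLOSE,np.ones((7,7)))>0
    print(nm,planefit(c,big(mm),z))
for b in blobs(roi((H>12)&(H<30)&(S>150),335,230,410,280),30): print("bush",b[1],planefit(c,b[3],.042))
a=cv2.resize(im[130:280,225:325],None,fx=4,fy=4,interpolation=cv2.INTER_CUBIC)
b_=cv2.resize(im[130:280,310:410],None,fx=4,fy=4,interpolation=cv2.INTER_CUBIC)
cv2.imwrite("pics/crop1.png",np.hstack([a,b_]))
E
```

```text
lid (array([632.2, -20.2,  59.9]), ((631.0426635742188, -20.796192169189453), (117.9398193359375, 120.14490509033203), 89.85253143310547))
btn (array([651.8, 107.2,  14.1]), ((652.2538452148438, 106.52743530273438), (27.359556198120117, 27.80155372619629), 89.90727996826172))
cork big (array([793.8, 274.9, 151.8]), ((794.62060546875, 279.3267822265625), (277.11822509765625, 265.986328125), 1.1171977519989014))
cork small (array([566. , 353.3, 110.4]), ((560.6116943359375, 348.6623840332031), (191.6629180908203, 217.85195922851562), 0.07731644809246063))
ltray (array([428.8, 146.3,  79.2]), ((428.6467590332031, 146.18270874023438), (169.9361572265625, 109.57181549072266), 86.35128784179688))
ptray (array([ 416.4, -143.1,   79.1]), ((416.3968505859375, -142.98818969726562), (109.75035095214844, 169.63914489746094), 2.4511148929595947))
pan (array([ 572.8, -331.4,   84.4]), ((572.8607177734375, -330.4012756347656), (150.9441680908203, 197.44900512695312), 4.687519073486328))
heater (array([632.5,   2.1, 117.9]), ((631.5513305664062, 2.3416290283203125), (252.85865783691406, 164.0261688232422), 82.56721496582031))
bush [348.4 253.7] (array([419.4, -78.8,  14.8]), ((420.2486572265625, -78.55367279052734), (29.193195343017578, 29.6119384765625), 0.13297657668590546))
bush [380.1 255.7] (array([ 414.5, -163.9,   15.8]), ((415.1293029785156, -164.06936645507812), (29.111370086669922, 34.8682746887207), 0.11035735160112381))
```

View pics/crop1.png

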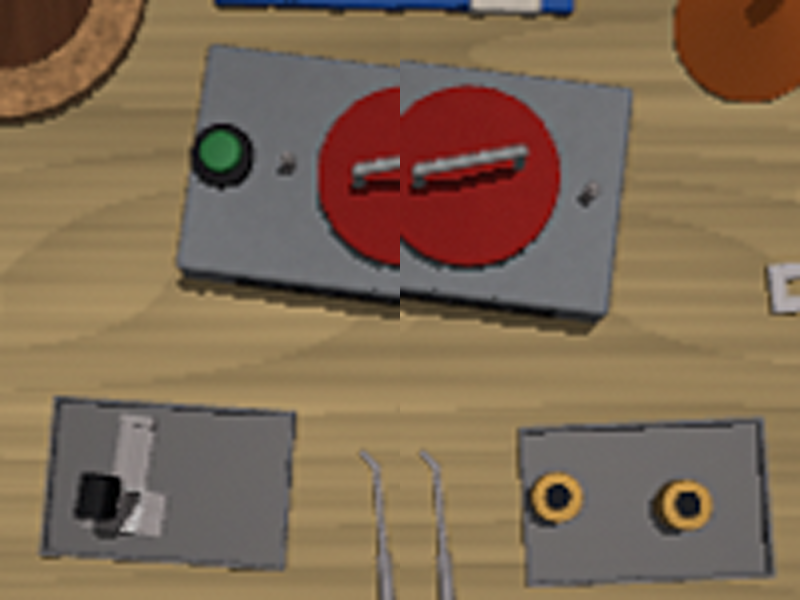

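```bash
python3 - <<'E'
from h import *
im=cv2.imread("pics/top0.png"); c=viewer.get_calibration("top"); s=viewer.get_calibration("scene"); w=viewer.get_calibration("wrist")
f=lambda u,v,z:(cast(c,u,v,z)*1000).round(1)
def yaw(a,b): d=b-a; return np.degrees(np.arctan2(d[1],d[0])).round(1), np.linalg.norm(d[:2]).round(1)
a,b=f(341.2,168.2,.122),f(313.8,172.5,.122); print("bar",a,b,(a+b)/2,"ydir",yaw(a,b))
p,q=f(357.5,176.8,.092),f(297,170.3,.092); print("pegs",p,q,(p+q)/2,"ydir",yaw(p,q))
hsv=cv2.cvtColor(im,cv2.COLOR_BGR2HSV)
g=cv2.GaussianBlur(cv2.cvtColor(im,cv2.COLOR_BGR2GRAY),(3,3),0)
for nm,(x0,y0,x1,y1) in(("big",(180,80,270,170)),("small",(160,170,235,240))):
    print(nm,cv2.HoughCircles(g[y0:y1,x0:x1],cv2.HOUGH_GRADIENT,1,60,param1=80,param2=12,minRadius=22,maxRadius=40)+np.array([x0,y0,0]))
    V=hsv[y0:y1,x0:x1,2]; m=np.zeros(g.shape,bool); m[y0:y1,x0:x1]=V<110
    k=max(blobs(m),key=lambda b:b[0]); print(" inner",k[0],k[1],planefit(c,k[3],.015))
l=f(225+32.5/1,130+0,.0)
print("tongue tip",f(225+137/4,130+418/4,.012),"foot-end",f(225+128/4,130+520/4,.005),"grip top",f(225+95/4,130+490/4,.138))
st=robot.read_state(); T=cv2.Rodrigues(st['orientation'])[0]; o=-w['R'].T@w['t']
print("cam in tool",T.T@(o-st['tool_pos']),"R",(w['R']@T).round(3),w['fx'])
E
```

```text
bar [636.3 -56.3 122. ] [625.2  13.8 122. ] [630.75 -21.25 122.  ] ydir (np.float64(99.0), np.float64(71.0))
pegs [ 619.9 -100.7   92. ] [637.7  58.7  92. ] [628.8 -21.   92. ] ydir (np.float64(83.6), np.float64(160.4))
big [[[224.5 125.5  36. ]]]
 inner 1800 [224.4 123.6] (array([795.1, 276.9,  70.2]), ((795.5104370117188, 277.0845031738281), (140.24749755859375, 143.2073974609375), 87.16415405273438))
small [[[197.5        204.5         26.79999924]]]
 inner 972 [196.  204.4] (array([557. , 348.8,  48.9]), ((556.7176513671875, 348.8562316894531), (100.33370971679688, 96.7876205444336), 2.4021308422088623))
tongue tip [472.1 167.7  12. ] foot-end [401.6 173.5   5. ] grip top [422.5 172.2 138. ]
cam in tool [ 7.64386080e-02 -1.76215715e-06  1.99595036e-02] R [[-0.001  1.     0.001]
 [-0.963 -0.001 -0.271]
 [-0.271 -0.001  0.963]] 278.76721487338676
```

The small cork disc (outer radius about 75) is the target, centred near (557,348). The lid is at (631,-21) with its bar at yaw +9°. The heater yaw is about -6.5°. There are two bushings. I'm moving over the lifter for a close look.

>>> {"api": "apply_moves", "payload": {"deltas": [[93, [0, 0, 0], 0.123], [93, [0, 0, 0], 0.123], [93, [0, 0, 0], 0.123], [93, [37, -42, 0], 0], [93, [37, -42, 0], 0]]}}

```text
t: 0.72
tool_pos: [0.2517, -0.4965, 0.404]
orientation: [-3.138, 0.129, 0.0]
force: [0.7, -0.9, -0.3]
opening: 0.0929
```

>>> {"api": "apply_moves", "payload": {"deltas": [[93, [37, -42, 0], 0], [93, [37, -42, 0], 0], [93, [37, -42, 0], 0], [93, [37, -42, 0], 0], [93, [37, -42, 0], 0]]}}

```text
t: 1.35
tool_pos: [0.4536, -0.3013, 0.4044]
orientation: [-3.139, 0.126, 0.001]
force: [0.1, -1.2, -0.5]
opening: 0.093
```

>>> {"api": "apply_moves", "payload": {"deltas": [[93, [-7.5, -47, 0], 0], [93, [-7.5, -47, 0], 0], [93, [-7.5, -47, 0], 0], [93, [-7.5, -47, 0], 0], [93, [-7.5, -47, 0], 0]]}}

```text
t: 1.98
tool_pos: [0.4336, -0.0641, 0.4044]
orientation: [-3.139, 0.126, 0.001]
force: [0.4, 0.8, 0.7]
opening: 0.0932
```

>>> {"api": "apply_moves", "payload": {"deltas": [[93, [-7.5, -47, 0], 0], [93, [-7.5, -47, 0], 0], [93, [-7.5, -47, 0], 0], [93, [-7.5, -47, 0], 0], [93, [-7.5, -47, 0], 0]]}}

```text
t: 2.6
tool_pos: [0.415, 0.1732, 0.4045]
orientation: [3.139, -0.126, -0.0]
force: [1.3, -0.5, -0.5]
opening: 0.0927
```

```bash
cat >> h.py <<'E'
def pose():
    s=robot.read_state(); T=cv2.Rodrigues(s['orientation'])[0]; return s, s['tool_pos']*1000, np.arctan2(T[1,0],T[0,0]), T
def rel(x,y,z=None,yaw=None):
    "tool-axis shift (mm) at present yaw to bring the TCP to world x,y,z mm, and turn for yaw"
    s,p,w,T=pose(); d=np.array([x-p[0],y-p[1],(z if z is not None else p[2])-p[2]])
    print("t%.2f"%s['t'],"tcp",p.round(1),"yaw %.3f"%w,"open %.1f"%(s['opening']*1000),"F",s['force'].round(1),"| shift",(T.T@d).round(1),"turn",None if yaw is None else round(w-yaw,3))
def snap(cam,name):
    c=viewer.get_calibration(cam); im=viewer.read_camera(cam); cv2.imwrite(f"pics/{name}.png",im); return c,im
E
python3 - <<'E'
from h import *
rel(415,172); c,im=snap("wrist","w1")
import pickle; pickle.dump(c,open("w1.pkl","wb"))
E
```

```text
t2.60 tcp [415.  173.2 404.5] yaw -0.080 open 92.7 F [ 1.3 -0.5 -0.5] | shift [0.1 1.2 0. ] turn None
```

View pics/w1.png

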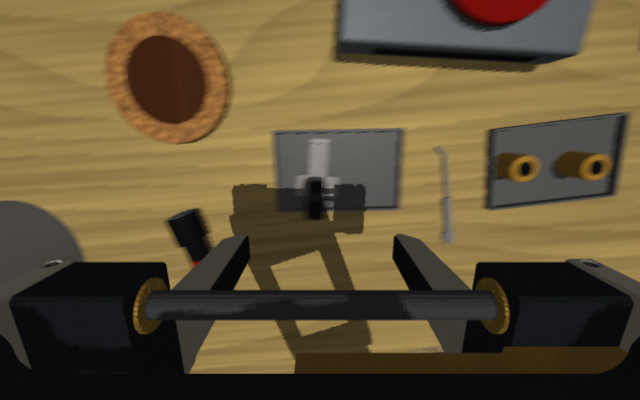

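The wrist view shows the lifter in the middle: tongue tip near (319,138), grip near (314,200). I'll take an enlarged crop to get its yaw and position.

```bash
python3 - <<'E'
from h import *
import pickle
c,im=snap("wrist","w2"); pickle.dump(c,open("w1.pkl","wb"))
cv2.imwrite("pics/w2c.png",cv2.resize(im[120:225,265:410],None,fx=5.5,fy=5.5,interpolation=cv2.INTER_CUBIC))
E
```

```text
(no output)
```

View pics/w2c.png

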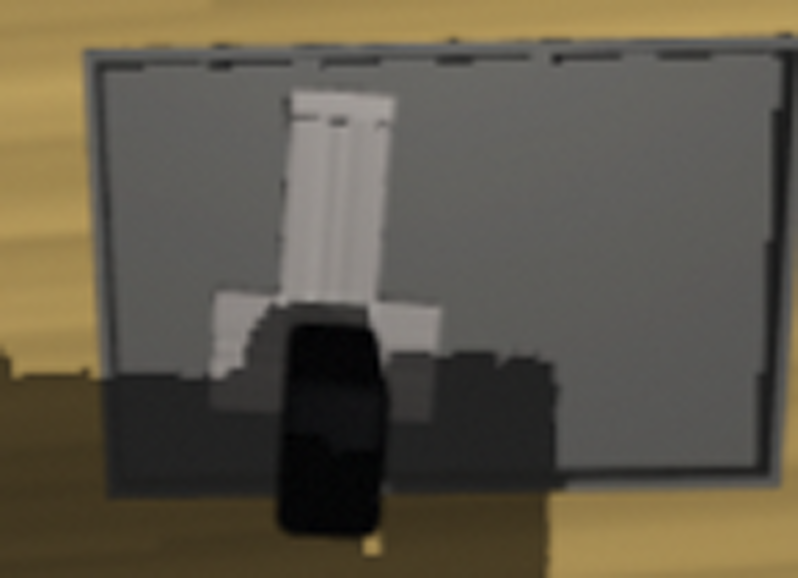

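```bash
python3 - <<'E'
from h import *
import pickle
c=pickle.load(open("w1.pkl","rb"))
f=lambda u,v,z:(cast(c,265+(u+.5)/5.5-.5,120+(v+.5)/5.5-.5,z)*1000)
def pr(n,a,b): 
    d=a-b; print(n,a.round(1),b.round(1),"mid",((a+b)/2)[:2].round(1),"len",np.linalg.norm(d).round(1),"yaw",np.arctan2(-d[0],d[1]).round(3))
pr("foot front x-20",f(215,292,.008),f(440,307,.008))
pr("foot rear x-50",f(211,408,.008),f(433,421,.008))
pr("lip top x30",f(292,92,.017),f(394,97,.017))
pr("tongue x-20",f(282,300,.008),f(378,302,.008))
pr("grip rear top x-40",f(282,530,.138),f(380,532,.138))
pr("tray front",f(85,52,.014),f(797,40,.014)); pr("tray rear",f(108,492,.014),f(775,484,.014))
E
```

```text
foot front x-20 [430.5 201.3   8. ] [422.4 146.1   8. ] mid [426.5 173.7] len 55.8 yaw -0.145
foot rear x-50 [401.2 205.2   8. ] [393.5 149.5   8. ] mid [397.4 177.3] len 56.2 yaw -0.138
lip top x30 [477.3 178.3  17. ] [474.3 154.7  17. ] mid [475.8 166.5] len 23.8 yaw -0.126
tongue x-20 [427.2 185.    8. ] [424.9 161.3   8. ] mid [426.1 173.2] len 23.8 yaw -0.099
grip rear top x-40 [410.  183.6 138. ] [408.3 167.1 138. ] mid [409.1 175.4] len 16.6 yaw -0.099
tray front [490.  225.8  14. ] [479.7  60.3  14. ] mid [484.8 143. ] len 165.8 yaw -0.062
tray rear [382.9 232.6  14. ] [372.1  65.   14. ] mid [377.5 148.8] len 168.0 yaw -0.065
```

>>> {"api": "apply_moves", "payload": {"deltas": [[93, [5, -1.7, 20], 0.057], [93, [0, 0, 40], 0], [93, [0, 0, 40], 0], [93, [0, 0, 22], 0], [93, [0, 0, 0], 0]], "grip_force": 60}}

```text
t: 3.32
tool_pos: [0.4196, 0.172, 0.2805]
orientation: [3.132, -0.216, -0.007]
force: [0.1, -1.0, 1.3]
opening: 0.0927
```

>>> {"api": "apply_moves", "payload": {"deltas": [[0, [0, 0, 0], 0], [0, [0, 0, 0], 0], [0, [0, 0, 0], 0], [0, [0, 0, 0], 0], [0, [0, 0, 0], 0]]}}

```text
t: 3.95
tool_pos: [0.4207, 0.173, 0.2829]
orientation: [-3.134, 0.215, -0.0]
force: [-0.1, -0.8, -0.4]
opening: 0.0474
```

```bash
python3 - <<'E'
from h import *
rel(420,174)
E
```

```text
t3.95 tcp [420.7 173.  282.9] yaw -0.137 open 47.4 F [-0.1 -0.8 -0.4] | shift [-0.8 -0.9 -0. ] turn None
```

>>> {"api": "apply_moves", "payload": {"deltas": [[0, [0, 0, 0], 0], [0, [0, 0, 0], 0], [0, [0, 0, 0], 0], [0, [0, 0, 0], 0], [0, [0, 0, 0], 0]]}}

```text
t: 4.58
tool_pos: [0.4205, 0.1729, 0.2826]
orientation: [3.134, -0.215, -0.001]
force: [-0.4, 0.7, -1.1]
opening: 0.0177
```

>>> {"api": "apply_moves", "payload": {"deltas": [[0, [0, 0, -9], 0], [0, [0, 0, -30], 0], [0, [0, 0, -30], 0], [0, [0, 0, -30], 0], [0, [0, 0, -30], 0]]}}

```text
t: 5.2
tool_pos: [0.4205, 0.1729, 0.4133]
orientation: [-3.134, 0.215, -0.001]
force: [0.0, 0.0, -1.4]
opening: 0.0177
```

```bash
python3 - <<'E'
from h import *
rel(496.7,-42.3,412,0.157)
E
```

```text
t5.20 tcp [420.5 172.9 413.3] yaw -0.137 open 17.7 F [ 0.   0.  -1.4] | shift [104.9 202.8   1.4] turn -0.294
```

Gripped (17.7 mm) and lifted; now turn and move to the stage position behind the lid.

>>> {"api": "apply_moves", "payload": {"deltas": [[0, [0, 0, 0], -0.098], [0, [0, 0, 0], -0.098], [0, [0, 0, 0], -0.098], [0, [7, 37.5, 0], 0], [0, [7, 37.5, 0], 0]]}}

```text
t: 5.82
tool_pos: [0.4462, 0.1005, 0.4124]
orientation: [-3.132, -0.248, -0.001]
force: [0.0, 0.4, -0.6]
opening: 0.018
```

>>> {"api": "apply_moves", "payload": {"deltas": [[0, [7, 37.5, 0], 0], [0, [7, 37.5, 0], 0], [0, [7, 37.5, 0], 0], [0, [7, 37.5, 0], 0], [0, [0, 0, 0], 0]]}}

```text
t: 6.45
tool_pos: [0.4976, -0.0448, 0.4121]
orientation: [3.132, 0.241, -0.0]
force: [-0.2, 0.4, -1.9]
opening: 0.0175
```

>>> {"api": "apply_moves", "payload": {"deltas": [[0, [0, 0, 21], 0], [0, [0, 0, 21], 0], [0, [0, 0, 0], 0], [0, [0, 0, 0], 0]]}}

```text
t: 6.95
tool_pos: [0.4974, -0.0423, 0.3708]
orientation: [3.132, 0.247, 0.001]
force: [-0.1, -0.4, -0.9]
opening: 0.0173
```

```bash
python3 - <<'E'
from h import *
import pickle
rel(496.7,-42.3,370,0.157)
c,im=snap("wrist","w3"); cs,ims=snap("scene","s3"); pickle.dump((c,cs),open("w3.pkl","wb"))
cv2.imwrite("pics/c3.png",np.vstack([cv2.resize(im[50:250,120:520],(800,400))[:330],cv2.resize(ims[150:285,240:500],(800,415))[:270]]))
E
```

```text
t6.95 tcp [497.4 -42.3 370.8] yaw 0.157 open 17.3 F [-0.1 -0.4 -0.9] | shift [-0.7 -0.1  0.8] turn 0.0
```

View pics/c3.png

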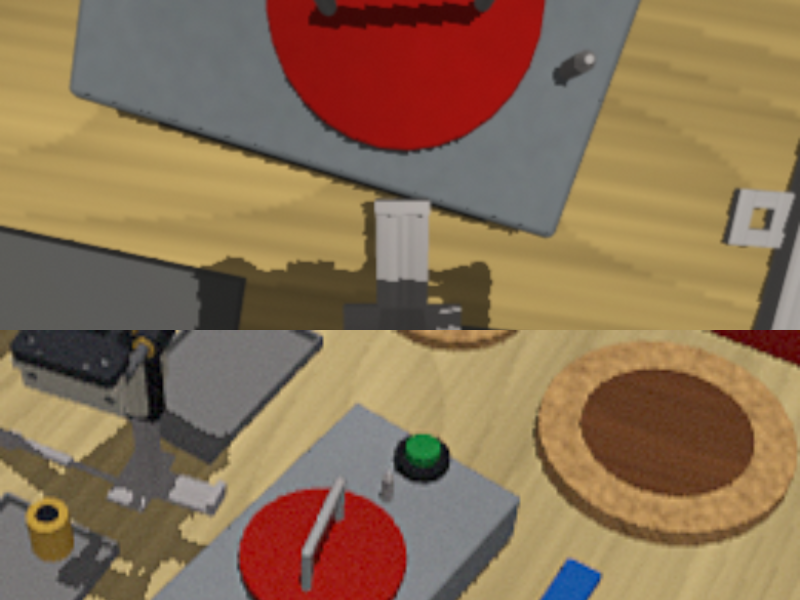

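The top half is the wrist view: the lip is at (403,205) and the loop legs are at (323,5) and (485,5), so they are centred on each other. I'll measure the bar itself in the rows above the crop.

```bash
python3 - <<'E'
from h import *
import pickle
c,cs=pickle.load(open("w3.pkl","rb")); im=cv2.imread("pics/w3.png")
hsv=cv2.cvtColor(im,cv2.COLOR_BGR2HSV)
m=np.zeros(im.shape[:2],bool); m[0:62,240:400]=((hsv[...,1]<90)&(hsv[...,2]>110))[0:62,240:400]
for b in blobs(m,15): print(b[0],b[1],b[2], cv2.minAreaRect(np.argwhere(b[3])[:,::-1].astype(np.float32)))
f=lambda u,v,z:(cast(c,u,v,z)*1000).round(1)
print("lip L/R", f(120+375/2,50+203/2,.104), f(120+430/2,50+203/2,.104))
s,p,w,T=pose()
cv2.imwrite("pics/c4.png",cv2.resize(im[0:160,230:410],None,fx=3.6,fy=3.6,interpolation=cv2.INTER_CUBIC))
E
```

```text
872 [248.1  27.3] [240   0  26  62] ((252.5, 30.499996185302734), (24.999996185302734, 60.99999237060547), 0.0)
690 [393.2  24.5] [379   0  21  62] ((389.0, 30.499996185302734), (60.99999237060547, 19.999996185302734), 90.0)
907 [322.7  35.9] [272  30 102  12] ((322.541748046875, 35.94081497192383), (9.184548377990723, 101.10247039794922), 88.33971405029297)
lip L/R [549.8 -21.9 104. ] [553.6 -45.6 104. ]
```

View pics/c4.png

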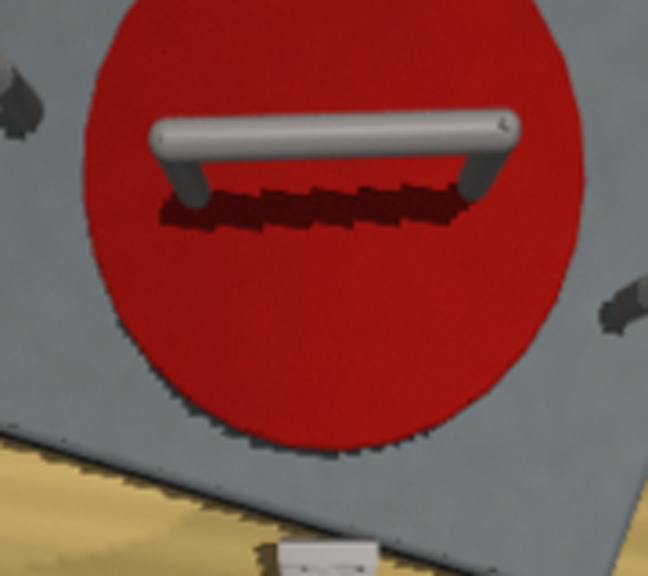

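```bash
python3 - <<'E'
from h import *
import pickle
c,cs=pickle.load(open("w3.pkl","rb"))
a=cast(c,272,37.6,.1205)*1000;b=cast(c,374,34.5,.1205)*1000;d=a-b
yaw=np.arctan2(-d[0],d[1]); mid=cast(c,322.7,35.9,.1215)*1000
print(a,b,"len",np.linalg.norm(d),"yaw",yaw,"mid",mid)
u=np.array([np.cos(.157),np.sin(.157)]); n=np.array([-u[1],u[0]]); t=np.array([497.4,-42.3]); e=mid[:2]-t
print("along",e@u-26,"lateral",e@n)
E
```

```text
[629.03575583  15.15157081 120.5       ] [642.69774847 -58.50001227 120.5       ] len 74.90798177273766 yaw 0.18341024115701227 mid [635.66505723 -21.53183836 121.5       ]
along 113.8117296975262 lateral -1.1058155741468847
```

>>> {"api": "apply_moves", "payload": {"deltas": [[0, [0, 4, 0], -0.02], [0, [20, 0, 0], 0], [0, [20, 0, 0], 0], [0, [20, 0, 0], 0], [0, [20, 0, 0], 0]]}}

```text
t: 7.68
tool_pos: [0.5775, -0.0328, 0.3702]
orientation: [3.129, 0.278, 0.001]
force: [-0.1, -0.0, -2.0]
opening: 0.0179
```

>>> {"api": "apply_moves", "payload": {"deltas": [[0, [18, 0, 0], 0], [0, [12, 0, 0], 0], [0, [0, 0, 0], 0], [0, [0, 0, 0], 0]]}}

```text
t: 8.18
tool_pos: [0.6058, -0.0275, 0.3697]
orientation: [-3.129, -0.278, 0.001]
force: [-0.2, 0.2, -2.1]
opening: 0.0174
```

```bash
python3 - <<'E'
from h import *
import pickle
rel(497.4,-42.3,370,0.177)
c,im=snap("wrist","w5"); cs,ims=snap("scene","s5"); pickle.dump((c,cs),open("w5.pkl","wb"))
cv2.imwrite("pics/c5.png",np.vstack([cv2.resize(im[60:220,220:420],(700,560))[100:400],cv2.resize(ims[160:260,280:420],(700,500))[:300]]))
E
```

```text
t8.18 tcp [605.8 -27.5 369.7] yaw 0.177 open 17.4 F [-0.2  0.2 -2.1] | shift [-109.3   -4.5   -0.3] turn -0.0
```

View pics/c5.png

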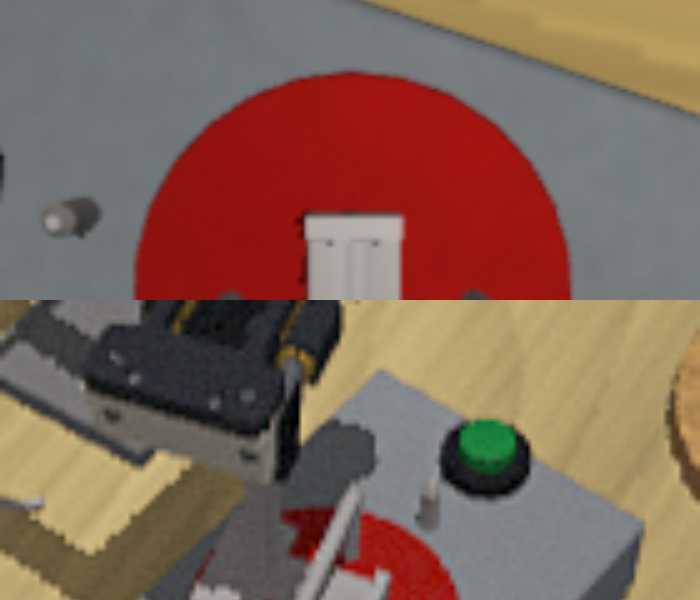

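The tongue passes under the bar with its lip beyond it, centred between the legs (lip x≈355, legs' middle ≈352). Lifting gently.

>>> {"api": "apply_moves", "payload": {"deltas": [[0, [0, 0, -10], 0], [0, [0, 0, -5], 0], [0, [0, 0, -3], 0], [0, [0, 0, -3], 0], [0, [0, 0, -3], 0]]}}

```text
t: 8.9
tool_pos: [0.606, -0.0273, 0.3932]
orientation: [-3.129, -0.277, 0.002]
force: [-0.4, 0.3, -4.9]
opening: 0.0177
```

>>> {"api": "apply_moves", "payload": {"deltas": [[0, [0, 0, -5], 0], [0, [0, 0, -7], 0], [0, [0, 0, -8], 0], [0, [0, 0, -8], 0], [0, [0, 0, -8], 0]]}}

```text
t: 9.52
tool_pos: [0.6062, -0.0274, 0.4305]
orientation: [3.129, 0.277, 0.001]
force: [0.2, 0.3, -4.8]
opening: 0.0177
```

>>> {"api": "apply_moves", "payload": {"deltas": [[0, [0, 0, -8], 0], [0, [0, 0, -6], 0], [0, [0, 0, 0], 0], [0, [0, 0, 0], 0], [0, [0, 0, 0], 0]]}}

```text
t: 10.15
tool_pos: [0.6061, -0.0273, 0.4432]
orientation: [-3.129, -0.277, 0.001]
force: [0.2, -0.3, -5.1]
opening: 0.0179
```

```bash
python3 - <<'E'
from h import *
rel(497.4,-42.3,370,0.177)
c,im=snap("wrist","w6"); cs,ims=snap("scene","s6")
cv2.imwrite("pics/c6.png",np.vstack([cv2.resize(im[60:220,220:420],(700,560))[60:360],cv2.resize(ims[130:230,280:420],(700,500))[50:350]]))
E
```

```text
t10.15 tcp [606.1 -27.3 443.2] yaw 0.177 open 17.9 F [ 0.2 -0.3 -5.1] | shift [-109.6   -4.4   73.3] turn -0.0
```

View pics/c6.png

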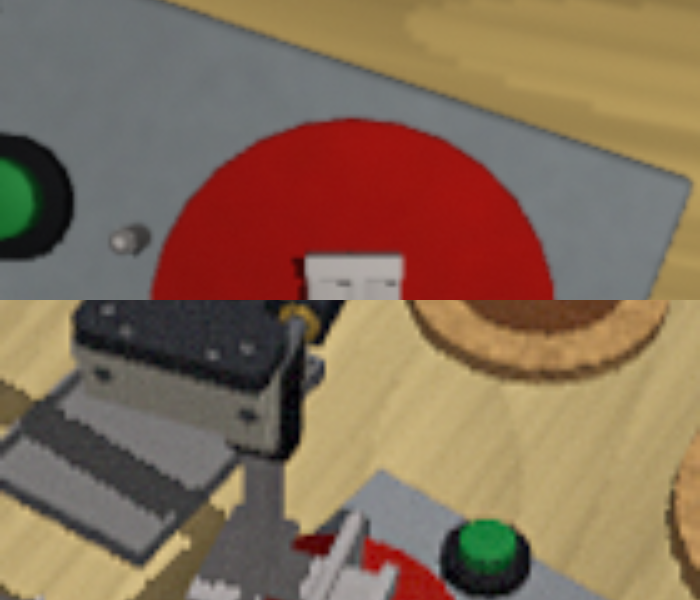

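The force rose by about 3 N, the lid hangs level and is clear of the warmer. Carrying it to the cork rest smoothly.

>>> {"api": "apply_moves", "payload": {"deltas": [[0, [-0.5, -5, 0], 0], [0, [-0.5, -10, 0], 0], [0, [-0.5, -15, 0], 0], [0, [-0.5, -20, 0], 0], [0, [-0.5, -20, 0], 0]]}}

```text
t: 10.88
tool_pos: [0.591, 0.0429, 0.4438]
orientation: [-3.129, -0.278, -0.0]
force: [-0.2, 0.1, -4.7]
opening: 0.0181
```

>>> {"api": "apply_moves", "payload": {"deltas": [[0, [-0.5, -20, 0], 0], [0, [-0.5, -20, 0], 0], [0, [-0.5, -20, 0], 0], [0, [-0.5, -20, 0], 0], [0, [-0.5, -20, 0], 0]]}}

```text
t: 11.5
tool_pos: [0.5711, 0.1404, 0.4437]
orientation: [-3.129, -0.277, -0.0]
force: [0.3, 0.5, -4.2]
opening: 0.0177
```

>>> {"api": "apply_moves", "payload": {"deltas": [[0, [-0.5, -20, 0], 0], [0, [-0.5, -20, 0], 0], [0, [-0.5, -20, 0], 0], [0, [-0.5, -20, 0], 0], [0, [-0.5, -20, 0], 0]]}}

```text
t: 12.12
tool_pos: [0.551, 0.2385, 0.4437]
orientation: [-3.129, -0.277, 0.0]
force: [-0.4, -0.3, -5.1]
opening: 0.0172
```

>>> {"api": "apply_moves", "payload": {"deltas": [[0, [-0.5, -20, 0], 0], [0, [-0.5, -20, 0], 0], [0, [-0.5, -20, 0], 0], [0, [-0.5, -20, 0], 0], [0, [-0.5, -12, 0], 0]]}}

```text
t: 12.75
tool_pos: [0.5323, 0.3287, 0.4437]
orientation: [-3.129, -0.279, 0.0]
force: [-0.7, -0.8, -4.4]
opening: 0.0179
```

>>> {"api": "apply_moves", "payload": {"deltas": [[0, [-0.5, -10, 0], 0], [0, [-0.5, -5, 0], 0], [0, [0, 0, 0], 0], [0, [0, 0, 0], 0], [0, [0, 0, 0], 0]]}}

```text
t: 13.38
tool_pos: [0.5292, 0.3414, 0.4438]
orientation: [3.129, 0.276, 0.0]
force: [0.1, 0.3, -4.7]
opening: 0.0177
```

```bash
python3 - <<'E'
from h import *
rel(529,342,400,0.177)
c,im=snap("top","t7")
hsv=cv2.cvtColor(im,cv2.COLOR_BGR2HSV);H,S,V=[hsv[...,i].astype(int) for i in range(3)]
m=(((H<8)|(H>172))&(S>150)); m[:,:150]=0; m[:120]=0; m[300:]=0
for b in blobs(m,60): print(b[0],b[1],b[2],planefit(c,b[3],.1306))
cv2.imwrite("pics/c7.png",cv2.resize(im[150:300,140:400],None,fx=3,fy=3))
E
```

```text
t13.38 tcp [529.2 341.4 443.8] yaw 0.176 open 17.7 F [ 0.1  0.3 -4.7] | shift [-0.1 -0.6 43.8] turn -0.001
346 [155.1 134.5] [150 120  12  31] (array([724.5, 426.3,  30.9]), ((723.7672119140625, 424.5115966796875), (82.22608184814453, 28.855409622192383), 3.5988128185272217))
582 [167.1 142. ] [150 120  27  40] (array([708.8, 402.8,  43. ]), ((711.5018920898438, 403.7967834472656), (63.15216827392578, 104.47167205810547), 89.76382446289062))
700 [194.1 200.3] [171 176  36  48] (array([550.7, 336.9,  47.1]), ((548.2169799804688, 320.6028747558594), (71.91101837158203, 122.0886001586914), 74.1602554321289))
```

View pics/c7.png

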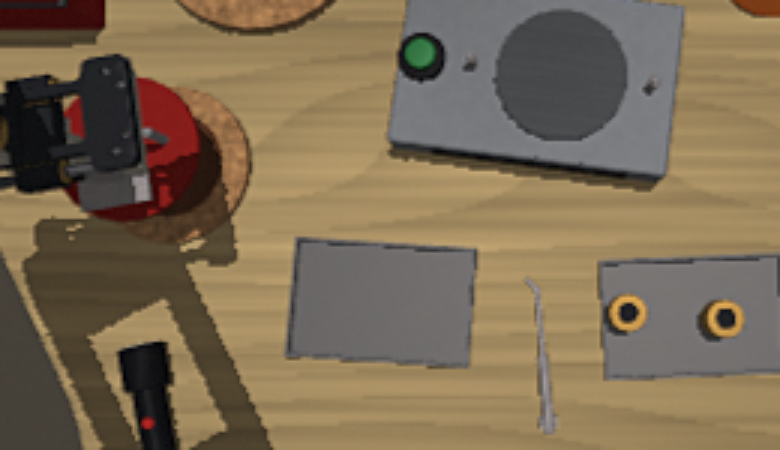

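>>> {"api": "apply_moves", "payload": {"deltas": [[0, [0, 0, 6], 0], [0, [0, 0, 12], 0], [0, [0, 0, 12], 0], [0, [0, 0, 12], 0], [0, [0, 0, 12], 0]]}}

```text
t: 14.05
tool_pos: [0.5289, 0.3418, 0.3885]
orientation: [3.129, 0.277, -0.001]
force: [0.1, 0.7, -4.0]
opening: 0.0176
```

>>> {"api": "apply_moves", "payload": {"deltas": [[0, [0, 0, 12], 0], [0, [0, 0, 12], 0], [0, [0, 0, 12], 0], [0, [0, 0, 6], 0], [0, [0, 0, 3], 0]]}}

```text
t: 14.68
tool_pos: [0.529, 0.3418, 0.3443]
orientation: [3.129, 0.277, -0.001]
force: [0.4, 0.8, -3.7]
opening: 0.0175
```

>>> {"api": "apply_moves", "payload": {"deltas": [[0, [0, 0, 3], 0], [0, [0, 0, 3], 0], [0, [0, 0, 3], 0], [0, [0, 0, 3], 0], [0, [0, 0, 3], 0]]}}

```text
t: 15.3
tool_pos: [0.5292, 0.3419, 0.33]
orientation: [-3.129, -0.277, -0.001]
force: [-0.0, -0.0, -1.0]
opening: 0.0177
```

>>> {"api": "apply_moves", "payload": {"deltas": [[0, [0, 0, 3], 0], [0, [0, 0, 3], 0], [0, [0, 0, 3], 0], [0, [0, 0, 3], 0], [0, [0, 0, 0], 0]]}}

```text
t: 15.92
tool_pos: [0.5289, 0.3418, 0.3173]
orientation: [3.129, 0.277, -0.001]
force: [-1.0, -0.4, -2.2]
opening: 0.0178
```

```bash
python3 - <<'E'
from h import *
rel(529,342,318,0.177)
c,im=snap("wrist","w8"); cs,ims=snap("scene","s8")
cv2.imwrite("pics/c8.png",np.vstack([cv2.resize(im[20:220,190:450],(700,540))[100:400],cv2.resize(ims[70:190,320:460],(700,600))[100:400]]))
E
```

```text
t15.93 tcp [528.9 341.8 317.3] yaw 0.177 open 17.8 F [-1.  -0.4 -2.2] | shift [ 0.1 -0.2 -0.7] turn -0.0
```

View pics/c8.png

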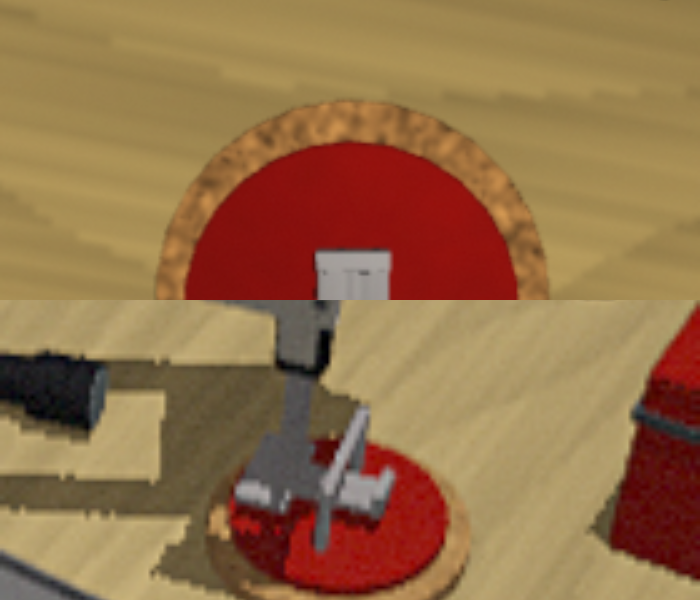

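The lid sits on the cork, nearly concentric, and the tongue is free under the bar. Withdrawing straight back, then rising and turning for the tray.

>>> {"api": "apply_moves", "payload": {"deltas": [[0, [-10, 0, 0], 0], [0, [-15, 0, 0], 0], [0, [-20, 0, 0], 0], [0, [-20, 0, 0], 0], [0, [-20, 0, 0], 0]]}}

```text
t: 16.65
tool_pos: [0.4442, 0.3267, 0.3179]
orientation: [-3.129, -0.277, -0.0]
force: [-0.1, -0.6, -0.7]
opening: 0.0175
```

>>> {"api": "apply_moves", "payload": {"deltas": [[0, [-22, 0, 0], 0], [0, [0, 0, -30], 0], [0, [0, 0, -30], 0.1], [0, [0, 0, 0], 0.107], [0, [0, 0, 0], 0.107]]}}

```text
t: 17.27
tool_pos: [0.4232, 0.323, 0.3786]
orientation: [-3.133, 0.221, -0.002]
force: [-0.7, -0.2, -2.2]
opening: 0.018
```

```bash
python3 - <<'E'
from h import *
rel(420.5,172.9,377,-0.137)
E
```

```text
t17.27 tcp [423.2 323.  378.6] yaw -0.141 open 18.0 F [-0.7 -0.2 -2.2] | shift [ 18.3 149.    1.5] turn -0.004
```

>>> {"api": "apply_moves", "payload": {"deltas": [[0, [4.5, 37, 0], 0], [0, [4.5, 37, 0], 0], [0, [4.5, 37, 0], 0], [0, [4.8, 38, 0], 0], [0, [0, 0, 0], 0]]}}

```text
t: 17.9
tool_pos: [0.421, 0.1712, 0.3779]
orientation: [3.134, -0.22, 0.001]
force: [-0.2, 0.6, -1.8]
opening: 0.0174
```

>>> {"api": "apply_moves", "payload": {"deltas": [[0, [0, 0, 35], 0], [0, [0, 0, 35], 0], [0, [0, 0, 18], 0], [0, [0, 0, 4], 0], [0, [0, 0, 2], 0]]}}

```text
t: 18.52
tool_pos: [0.4219, 0.1733, 0.2847]
orientation: [-3.134, 0.215, -0.002]
force: [0.5, -0.4, -2.0]
opening: 0.0178
```

>>> {"api": "apply_moves", "payload": {"deltas": [[0, [0, 0, 1], 0], [0, [0, 0, 0], 0], [0, [0, 0, 0], 0]]}}

```text
t: 18.9
tool_pos: [0.4217, 0.173, 0.2833]
orientation: [-3.134, 0.215, -0.001]
force: [0.5, -0.1, -2.1]
opening: 0.0177
```

```bash
python3 - <<'E'
from h import *
rel(420.5,172.9,282.6,-0.137)
E
```

```text
t18.90 tcp [421.7 173.  283.3] yaw -0.137 open 17.7 F [ 0.5 -0.1 -2.1] | shift [-1.1  0.2  0.7] turn -0.0
```

>>> {"api": "apply_moves", "payload": {"deltas": [[0, [0, 0, 0.7], 0], [0, [0, 0, 0.5], 0], [0, [0, 0, 0], 0]]}}

```text
t: 19.27
tool_pos: [0.4217, 0.173, 0.2825]
orientation: [-3.134, 0.215, -0.001]
force: [-4.1, 0.0, 6.6]
opening: 0.0181
```

>>> {"api": "apply_moves", "payload": {"deltas": [[60, [0, 0, 0], 0], [60, [0, 0, 0], 0], [60, [0, 0, 0], 0], [60, [0, 0, 0], 0], [60, [0, 0, 0], 0]]}}

```text
t: 19.9
tool_pos: [0.4214, 0.1729, 0.2815]
orientation: [-3.134, 0.215, 0.0]
force: [-0.4, -0.2, 0.7]
opening: 0.0591
```

>>> {"api": "apply_moves", "payload": {"deltas": [[93, [0, 0, 0], 0], [93, [0, 0, -30], 0], [93, [0, 0, -40], 0], [93, [0, 0, -50], 0], [93, [0, 0, 0], 0]]}}

```text
t: 20.52
tool_pos: [0.4226, 0.1733, 0.4064]
orientation: [-3.131, 0.215, -0.012]
force: [0.6, 2.1, -0.6]
opening: 0.0929
```

```bash
python3 - <<'E'
from h import *
import pickle
rel(500,-300)
c,im=snap("wrist","w9"); ct,it=snap("top","t9"); pickle.dump(c,open("w9.pkl","wb"))
cv2.imwrite("pics/c9.png",np.hstack([cv2.resize(im[90:240,230:430],(400,300)),cv2.resize(it[150:300,160:360],(400,300))]))
hsv=cv2.cvtColor(it,cv2.COLOR_BGR2HSV);H,S,V=[hsv[...,i].astype(int) for i in range(3)]
m=(((H<8)|(H>172))&(S>150)); m[:,:165]=0;m[:,230:]=0; m[:170]=0; m[250:]=0
print([(b[0],planefit(ct,b[3],.025)) for b in blobs(m,60)])
for b in blobs((H>12)&(H<30)&(S>150)&(np.add.outer(np.arange(400)*0,np.arange(640))>335)&(np.add.outer(np.arange(400),np.arange(640)*0)>225),40): print("bush",b[0],b[1],planefit(ct,b[3],.042)[0])
# heating plate, pan
g=(S<60); r=np.zeros_like(g); r[165:235,398:478]=g[165:235,398:478]
mm=cv2.morphologyEx(r.astype(np.uint8),cv2.MORPH_CLOSE,np.ones((7,7)))>0
print("pan",planefit(ct,max(blobs(mm),key=lambda b:b[0])[3],.016)[1])
E
```

```text
t20.52 tcp [422.6 173.3 406.4] yaw -0.137 open 92.9 F [ 0.6  2.1 -0.6] | shift [141.4 458.3  -0.5] turn None
[(np.int32(833), (array([570. , 353.2,  50.3]), ((574.8883056640625, 356.8924560546875), (79.23226928710938, 121.69789123535156), 25.869831085205078)))]
bush 74 [348.4 253.8] [419.3 -78.7  14.7]
bush 85 [380.1 255.7] [ 414.5 -163.9   15.8]
pan ((572.8607177734375, -330.4012756347656), (150.9441680908203, 197.44900512695312), 4.687519073486328)
```

View pics/c9.png

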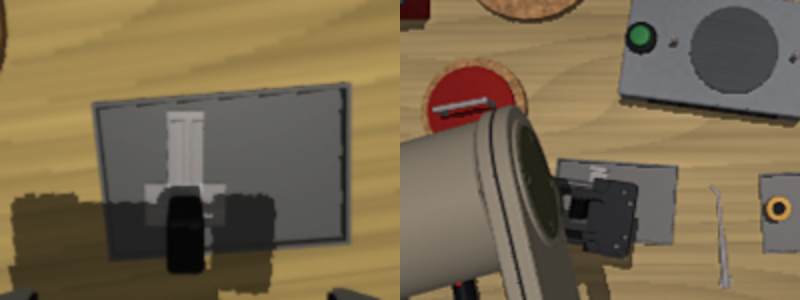

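The left half shows the lifter standing upright in its tray; the right half shows the lid on the cork. Next the pan, near (573,-330) with yaw about +0.08.

>>> {"api": "apply_moves", "payload": {"deltas": [[93, [9, 43, 0], 0], [93, [9, 43, 0], 0], [93, [0, 0, 0], -0.073], [93, [0, 0, 0], -0.073], [93, [0, 0, 0], -0.073]]}}

```text
t: 21.25
tool_pos: [0.4271, 0.085, 0.3994]
orientation: [3.139, 0.131, -0.005]
force: [-0.1, -0.2, 0.7]
opening: 0.0928
```

>>> {"api": "apply_moves", "payload": {"deltas": [[93, [9, 43, 0], 0], [93, [9, 43, 0], 0], [93, [9, 43, 0], 0], [93, [9, 43, 0], 0], [93, [9, 43, 0], 0]]}}

```text
t: 21.88
tool_pos: [0.4897, -0.1266, 0.3993]
orientation: [-3.138, -0.128, 0.005]
force: [-0.6, 0.1, 0.4]
opening: 0.0931
```

>>> {"api": "apply_moves", "payload": {"deltas": [[93, [9, 43, 0], 0], [93, [9, 43, 0], 0], [93, [9, 43, 0], 0], [93, [9, 43, 0], 0], [93, [0, 0, 0], 0]]}}

```text
t: 22.5
tool_pos: [0.5395, -0.2962, 0.3982]
orientation: [-3.137, -0.124, 0.006]
force: [0.6, -0.1, -0.5]
opening: 0.0929
```

```bash
python3 - <<'E'
from h import *
import pickle
rel(573,-330,406,0.082)
viewer.read_camera("wrist")
c,im=snap("wrist","w10"); ct,it=snap("top","t10"); pickle.dump(c,open("w10.pkl","wb"))
cv2.imwrite("pics/c10.png",cv2.resize(im[60:260,180:450],(800,592)))
hsv=cv2.cvtColor(it,cv2.COLOR_BGR2HSV);H,S,V=[hsv[...,i].astype(int) for i in range(3)]
m=(((H<8)|(H>172))&(S>150)); m[:,:165]=0;m[:,230:]=0; m[:170]=0; m[250:]=0
print("lid",planefit(ct,max(blobs(m,60),key=lambda b:b[0])[3],.025))
m=(S<60)&(V<95)&(V>40); m[:145]=0;m[205:]=0;m[:,300:]&=True; m[:,:300]=0;m[:,353:]=0
for b in blobs(m,300): print("plate",b[0],b[1],planefit(ct,b[3],.068))
E
```

```text
t22.50 tcp [ 539.5 -296.2  398.2] yaw 0.079 open 92.9 F [ 0.6 -0.1 -0.5] | shift [30.8 36.3 -8. ] turn -0.003
lid (array([556.1, 347.6,  60.2]), ((556.9598388671875, 347.1188659667969), (118.74848175048828, 121.8377456665039), 0.04649975150823593))
plate 1528 [326.5 174.8] (array([630.9, -19.7,  58.9]), ((631.7539672851562, -18.37763214111328), (118.95734405517578, 118.592041015625), 89.8550033569336))
```

View pics/c10.png

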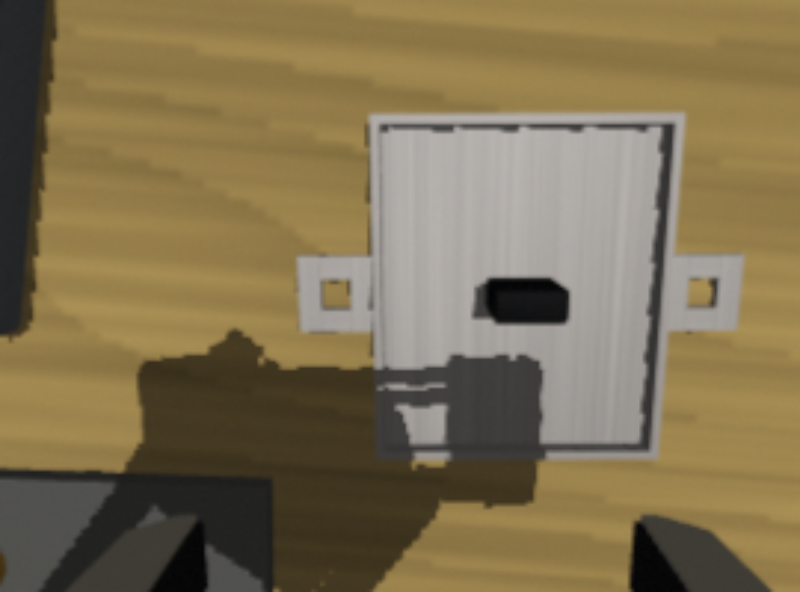

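The pan is upright and undisturbed: holes at crop (336,295) and (702,292), corners (370,115), (686,113), (656,458) and (378,460).

```bash
python3 - <<'E'
from h import *
import pickle
c=pickle.load(open("w10.pkl","rb")); k=800/270
f=lambda u,v,z:cast(c,180+(u+.5)/k-.5,60+(v+.5)/k-.5,z)[:2]*1000
C=[f(*p,.016) for p in((370,115),(686,113),(656,458),(378,460))]
a,b,d,e=C; L=np.linalg.norm
print([x.round(1) for x in C],"sides",L(a-b),L(b-d),L(d-e),L(e-a),"centre",sum(C)/4)
u=(a+b)/2-(d+e)/2; print("yaw mid",np.arctan2(u[1],u[0]))
for z in(.006,.016):
    p,q=f(336,295,z),f(702,292,z); w=p-q; print(z,"holes",p,q,L(w),"mid",(p+q)/2,"yaw",np.arctan2(-w[0],w[1]),"ears",L(f(298,293,z)-f(742,291,z)))
g=f(537,280,.05),f(537,322,.05); print("grip rear/front top",g, "grip ends", f(496,322,.05),f(568,322,.05),f(496,300,.05),f(568,300,.05))
s,pp,w,T=pose(); print("tilt",T[:,2].round(4))
E
```

```text
[array([ 644.4, -264.8]), array([ 655.4, -394.2]), array([ 506.9, -405.5]), array([ 495.6, -277.9])] sides 129.8956376886463 148.96578678910518 128.03937222608556 149.3669646991981 centre [ 575.57292436 -335.60705767]
yaw mid 0.08157621865837987
0.006 holes [ 568.42045572 -253.73885557] [ 582.76559733 -416.86939871] 163.76005982326933 mid [ 575.59302652 -335.30412714] yaw 0.08771095657815131 ears 198.57889125595437
0.016 holes [ 569.6850446  -254.67016654] [ 583.64491502 -413.41947032] 159.361913364947 mid [ 576.66497981 -334.04481843] yaw 0.0877109565781518 ears 193.24560639872172
grip rear/front top (array([ 586.12211935, -336.31519986]), array([ 569.66645223, -338.27471188])) grip ends [ 568.36612728 -321.99198452] [ 570.64930073 -350.58198483] [ 577.05383776 -321.07705388] [ 579.31756367 -349.45942342]
tilt [-0.0023  0.0019 -1.    ]
```

Sizes match with the ear tops at z = 6: the pan is centred at (575.6,-335.4) with yaw 0.085. Turning the jaws across the grip bar.

>>> {"api": "apply_moves", "payload": {"deltas": [[50, [0, 0, 0], -0.175], [50, [0, 0, 0], -0.175], [50, [0, 0, 0], -0.175], [50, [0, 0, 0], -0.175], [50, [0, 0, 0], -0.175]]}}

```text
t: 23.28
tool_pos: [0.5398, -0.2922, 0.4013]
orientation: [-2.783, -1.456, 0.0]
force: [-0.7, -0.7, 0.2]
opening: 0.051
```

>>> {"api": "apply_moves", "payload": {"deltas": [[50, [0, 0, 0], -0.175], [50, [0, 0, 0], -0.175], [50, [0, 0, 0], -0.175], [50, [0, 0, 0], -0.175], [50, [-42, 32, 0], 0]]}}

```text
t: 23.9
tool_pos: [0.5744, -0.3295, 0.4003]
orientation: [-2.114, -2.318, 0.0]
force: [0.4, -0.4, 0.8]
opening: 0.05
```

>>> {"api": "apply_moves", "payload": {"deltas": [[50, [0, 0, 40], 0], [50, [0, 0, 40], 0], [50, [0, 0, 30], 0], [50, [0, 0, 0], 0], [50, [0, 0, 0], 0]]}}

```text
t: 24.52
tool_pos: [0.5758, -0.3324, 0.2932]
orientation: [2.122, 2.315, 0.0]
force: [0.8, -0.2, -0.4]
opening: 0.0497
```

```bash
python3 - <<'E'
from h import *
rel(575.6,-335.4,205,1.656)
E
```

```text
t24.52 tcp [ 575.8 -332.4  293.2] yaw 1.658 open 49.7 F [ 0.8 -0.2 -0.4] | shift [-2.9 -0.6 88.2] turn 0.002
```

>>> {"api": "apply_moves", "payload": {"deltas": [[50, [-3, -0.6, 30], 0.002], [50, [0, 0, 30], 0], [50, [0, 0, 20], 0], [50, [0, 0, 8], 0], [0, [0, 0, 0], 0]], "grip_force": 60}}

```text
t: 25.15
tool_pos: [0.5752, -0.336, 0.204]
orientation: [2.126, 2.313, 0.0]
force: [-0.5, -0.0, 0.6]
opening: 0.0439
```

>>> {"api": "apply_moves", "payload": {"deltas": [[0, [0, 0, 0], 0], [0, [0, 0, 0], 0], [0, [0, 0, 0], 0], [0, [0, 0, 0], 0], [0, [0, 0, 0], 0]]}}

```text
t: 25.78
tool_pos: [0.5752, -0.3361, 0.2042]
orientation: [2.126, 2.312, -0.0]
force: [-1.6, 0.2, 5.7]
opening: 0.0141
```

>>> {"api": "apply_moves", "payload": {"deltas": [[0, [0, 0, -10], 0], [0, [0, 0, -25], 0], [0, [0, 0, -30], 0], [0, [0, 0, -30], 0], [0, [0, 0, -30], 0]]}}

```text
t: 26.4
tool_pos: [0.5747, -0.3357, 0.3289]
orientation: [-2.125, -2.312, 0.0]
force: [-0.2, -0.1, -3.2]
opening: 0.0133
```

```bash
python3 - <<'E'
from h import *
rel(575.6,-335.4,205,1.656)
E
```

```text
t26.40 tcp [ 574.7 -335.7  328.9] yaw 1.655 open 13.3 F [-0.2 -0.1 -3.2] | shift [1.000e-01 1.000e+00 1.239e+02] turn -0.001
```

Pan lifted with a firm grip (13.3 mm). To place the pegs precisely I'll make one composite of enlarged peg patches from the saved wrist (w3) and top (t10) pictures.

```bash
python3 - <<'E'
from h import *
import pickle
c3=pickle.load(open("w3.pkl","rb"))[0]; c5=pickle.load(open("w5.pkl","rb"))[0]; ct=viewer.get_calibration("top"); cs=viewer.get_calibration("scene")
P={"L":(.638,.060,.092),"R":(.620,-.102,.092)}
rows=[]
for fn,c in(("w3",c3),("w5",c5),("t10",ct),("scene0",cs)):
    im=cv2.imread(f"pics/{fn}.png"); r=[]
    for k in"LR":
        u,v=proj(c,P[k]).round().astype(int); print(fn,k,u,v)
        u=min(max(u,16),623);v=min(max(v,12),387)
        r.append(cv2.resize(im[v-12:v+12,u-16:u+16],None,fx=12,fy=12,interpolation=cv2.INTER_CUBIC)); print(" origin",u-16,v-12)
    rows.append(np.vstack(r))
a=np.hstack(rows[:2]);b=np.hstack(rows[2:])
cv2.imwrite("pics/pg.png",cv2.resize(np.hstack([a,b]),None,fx=.5,fy=.5,interpolation=cv2.INTER_AREA))
print(a.shape)
E
```

```text
w3 L 225 26
 origin 209 14
w3 R 412 83
 origin 396 71
w5 L 234 159
 origin 218 147
w5 R 400 207
 origin 384 195
t10 L 297 170
 origin 281 158
t10 R 358 177
 origin 342 165
scene0 L 363 195
 origin 347 183
scene0 R 319 241
 origin 303 229
(576, 768, 3)
```

View pics/pg.png

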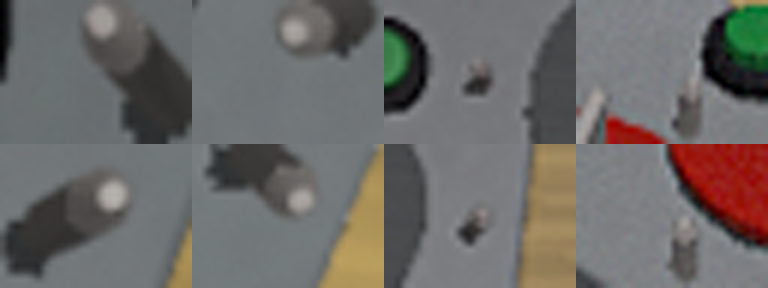

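Peg tips show clearly: w3 L (100,20) and R (113,51), w5 L (101,30) and R (108,56) in their panels. I'll cast these at z = 92 and triangulate.

```bash
python3 - <<'E'
from h import *
import pickle
c3=pickle.load(open("w3.pkl","rb"))[0]; c5=pickle.load(open("w5.pkl","rb"))[0]; ct=viewer.get_calibration("top"); cs=viewer.get_calibration("scene")
M={"w3":(c3,(209,14,100,20),(396,71,113,51)),"w5":(c5,(218,147,101,30),(384,195,108,56)),"t":(ct,(281,158,96,62),(342,165,100,70)),"s":(cs,(347,183,115,82),(303,229,107,76))}
R={"L":[], "R":[]}
for n,(c,l,r) in M.items():
    a,b=[cast(c,o[0]+(o[2]+.5)/6-.5,o[1]+(o[3]+.5)/6-.5,.092)*1000 for o in(l,r)]; d=a-b
    print(n,a[:2].round(1),b[:2].round(1),"len",np.linalg.norm(d).round(1),"mid",((a+b)/2)[:2].round(1),"yaw",np.arctan2(-d[0],d[1]).round(4))
    for k,o in(("L",l),("R",r)): R[k].append(ray(c,o[0]+(o[2]+.5)/6-.5,o[1]+(o[3]+.5)/6-.5))
for k,L in R.items():
    A=np.zeros((3,3));b=np.zeros(3)
    for o,d in L[:2]+L[3:]:
        d=d/np.linalg.norm(d);Q=np.eye(3)-np.outer(d,d);A+=Q;b+=Q@o
    print(k,(np.linalg.solve(A,b)*1000).round(1))
E
```

```text
w3 [644.9  59.9] [ 623.5 -103.2] len 164.5 mid [634.2 -21.7] yaw -0.1305
w5 [644.7  59.9] [ 623.3 -102.7] len 164.0 mid [634.  -21.4] yaw -0.1308
t [644.1  59.9] [ 621.4 -102.7] len 164.2 mid [632.7 -21.4] yaw -0.1388
s [644.9  59.8] [ 622.5 -101.4] len 162.7 mid [633.7 -20.8] yaw -0.1376
L [644.8  59.8  92.1]
R [ 623.4 -102.4   93.6]
```

Pegs: centre (634.1,-21.4), yaw -0.131, with the spacing exactly 164 mm. Carrying the pan above the warmer.

>>> {"api": "apply_moves", "payload": {"deltas": [[0, [0, 0, -15], 0.1075], [0, [0, 0, -15], 0.1075], [0, [15, 1.6, 0], 0], [0, [32, 1.6, 0], 0], [0, [32, 1.6, 0], 0]]}}

```text
t: 27.02
tool_pos: [0.5899, -0.2564, 0.3569]
orientation: [-2.357, -2.073, 0.001]
force: [-0.1, -0.2, -3.2]
opening: 0.0136
```

>>> {"api": "apply_moves", "payload": {"deltas": [[0, [32, 1.6, 0], 0], [0, [32, 1.6, 0], 0], [0, [32, 1.6, 0], 0], [0, [32, 1.6, 0], 0], [0, [32, 1.6, 0], 0]]}}

```text
t: 27.65
tool_pos: [0.6186, -0.0984, 0.357]
orientation: [-2.357, -2.074, 0.001]
force: [0.1, -0.4, -5.0]
opening: 0.0138
```

>>> {"api": "apply_moves", "payload": {"deltas": [[0, [32, 1.6, 0], 0], [0, [32, 1.6, 0], 0], [0, [15, 1.6, 0], 0], [0, [0, 0, 0], 0], [0, [0, 0, 0], 0]]}}

```text
t: 28.28
tool_pos: [0.6338, -0.0237, 0.3582]
orientation: [-2.362, -2.071, 0.001]
force: [0.3, -0.4, -3.5]
opening: 0.0136
```

```bash
python3 - <<'E'
from h import *
rel(634.0,-22.0,300,1.440)
E
```

```text
t28.27 tcp [633.8 -23.7 358.2] yaw 1.440 open 13.6 F [ 0.3 -0.4 -3.5] | shift [ 1.8 -0.  58.2] turn -0.0
```

>>> {"api": "apply_moves", "payload": {"deltas": [[0, [1.8, 0, 20], 0], [0, [0, 0, 20], 0], [0, [0, 0, 15], 0], [0, [0, 0, 0], 0], [0, [0, 0, 0], 0]]}}

```text
t: 28.9
tool_pos: [0.6344, -0.0213, 0.3039]
orientation: [2.362, 2.071, 0.0]
force: [-0.3, -0.9, -3.2]
opening: 0.0135
```

```bash
python3 - <<'E'
from h import *
rel(634.0,-22.0,272.2,1.440)
c,im=snap("wrist","w12"); print([proj(c,P) for P in ((.6448,.0598,.092),(.6448,.0598,.109))])
print("hole predicted edge grey rows"); u,v=proj(c,(.6448,.0598,.105)).astype(int)
cv2.imwrite("pics/c12.png",cv2.resize(im[max(v-40,0):v+40,u-60:u+60],None,fx=6,fy=6,interpolation=cv2.INTER_CUBIC))
E
```

```text
t28.90 tcp [634.4 -21.3 303.9] yaw 1.440 open 13.5 F [-0.3 -0.9 -3.2] | shift [-0.8 -0.3 31.7] turn -0.0
[array([318.81264062, 116.56148237]), array([318.66329486, 115.6761047 ])]
hole predicted edge grey rows
```

View pics/c12.png

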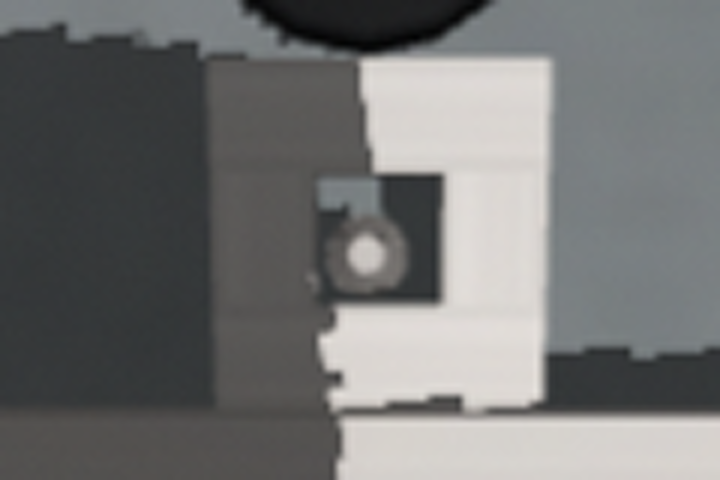

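Hole centre at (380,238), peg tip at (366,254), about 9.6 px/mm: the pan needs about -1.2 mm in tool x and y. Correcting, then lowering slowly.

>>> {"api": "apply_moves", "payload": {"deltas": [[0, [-1.2, -1.2, 0], 0], [0, [0, 0, 4], 0], [0, [0, 0, 4], 0], [0, [0, 0, 4], 0], [0, [0, 0, 3], 0]]}}

```text
t: 29.58
tool_pos: [0.6328, -0.0222, 0.288]
orientation: [-2.362, -2.071, 0.001]
force: [-0.1, 0.2, -3.4]
opening: 0.0136
```

>>> {"api": "apply_moves", "payload": {"deltas": [[0, [0, 0, 3], 0], [0, [0, 0, 3], 0], [0, [0, 0, 3], 0], [0, [0, 0, 2], 0], [0, [0, 0, 0], 0]]}}

```text
t: 30.2
tool_pos: [0.6328, -0.0222, 0.2773]
orientation: [-2.362, -2.071, 0.0]
force: [-0.1, 0.0, -3.4]
opening: 0.0137
```

```bash
python3 - <<'E'
from h import *
rel(634.0,-22.0,272.2,1.440)
E
```

```text
t30.20 tcp [632.8 -22.2 277.3] yaw 1.440 open 13.7 F [-0.1  0.  -3.4] | shift [0.4 1.1 5.1] turn -0.0
```

>>> {"api": "apply_moves", "payload": {"deltas": [[0, [0, 0, 2], 0], [0, [0, 0, 1.5], 0], [0, [0, 0, 1.2], 0], [0, [0, 0, 0.8], 0], [0, [0, 0, 0], 0]]}}

```text
t: 30.82
tool_pos: [0.6329, -0.0222, 0.2722]
orientation: [2.362, 2.071, 0.0]
force: [0.1, -0.2, -2.5]
opening: 0.0137
```

```bash
python3 - <<'E'
from h import *
rel(634.0,-22.0,272.2,1.440)
E
```

```text
t30.82 tcp [632.9 -22.2 272.2] yaw 1.440 open 13.7 F [ 0.1 -0.2 -2.5] | shift [ 0.4  1.  -0. ] turn -0.0
```

>>> {"api": "apply_moves", "payload": {"deltas": [[0, [0, 0, 0.8], 0], [0, [0, 0, 0], 0], [45, [0, 0, 0], 0], [45, [0, 0, 0], 0], [45, [0, 0, 0], 0]]}}

```text
t: 31.45
tool_pos: [0.633, -0.0223, 0.2711]
orientation: [2.362, 2.071, 0.0]
force: [-0.6, 0.3, -0.4]
opening: 0.0392
```

>>> {"api": "apply_moves", "payload": {"deltas": [[45, [0, 0, 0], 0], [45, [0, 0, -40], 0], [45, [0, 0, -40], 0], [45, [0, 0, -40], 0], [45, [0, 0, 0], 0]]}}

```text
t: 32.08
tool_pos: [0.634, -0.0223, 0.3963]
orientation: [2.358, 2.067, 0.009]
force: [0.8, -0.3, 0.3]
opening: 0.0449
```

```bash
python3 - <<'E'
from h import *
rel(419.5,-79)
c,im=snap("wrist","w13"); ct,it=snap("top","t13")
print("peg",proj(c,(.6448,.0598,.092)),proj(c,(.6234,-.1024,.092)))
hsv=cv2.cvtColor(it,cv2.COLOR_BGR2HSV);H,S,V=[hsv[...,i].astype(int) for i in range(3)]
yy,xx=np.mgrid[:400,:640]
for b in blobs((H>12)&(H<30)&(S>150)&(xx>335)&(yy>225),40): print("bush",b[0],b[1],planefit(ct,b[3],.042)[0])
E
```

```text
t32.08 tcp [634.  -22.3 396.3] yaw 1.440 open 44.9 F [ 0.8 -0.3  0.3] | shift [ -84.2 -205.2   -1.7] turn None
peg [317.24660613 118.35980915] [317.83166142 269.247865  ]
bush 79 [380.6 255.7] [ 414.3 -164.8   15.3]
```

The pan settled with zero residual force at the seated height. Next I'll view the bushings with the wrist camera.

>>> {"api": "apply_moves", "payload": {"deltas": [[50, [-27.5, -33, 0], 0], [50, [-27.5, -33, 0], 0], [50, [-27.5, -33, 0], 0], [50, [-27.5, -33, 0], 0], [50, [-27.5, -33, 0], 0]]}}

```text
t: 32.8
tool_pos: [0.4497, -0.1374, 0.3891]
orientation: [-2.36, -2.07, 0.002]
force: [0.4, -1.2, 0.0]
opening: 0.0502
```

>>> {"api": "apply_moves", "payload": {"deltas": [[50, [-27.5, -33, 0], 0], [50, [0, 0, 0], 0], [50, [0, 0, 0], 0]]}}

```text
t: 33.17
tool_pos: [0.415, -0.1598, 0.3902]
orientation: [-2.362, -2.07, 0.0]
force: [0.1, 0.2, -0.0]
opening: 0.0501
```

```bash
cat >> h.py <<'E'
def bush(cam,name,z=.045):
    c,im=snap(cam,name); hsv=cv2.cvtColor(im,cv2.COLOR_BGR2HSV);H,S,V=[hsv[...,i].astype(int) for i in range(3)]
    return c,im,[(b[0],b[1],planefit(c,b[3],z)) for b in blobs((H>15)&(H<30)&(S>165)&(V>60),60)]
E
python3 - <<'E'
from h import *
viewer.read_camera("wrist")
rel(417,-160)
c,im,B=bush("wrist","w14")
for b in B: print(b)
print("expect",proj(c,(.4195,-.0787,.045)),proj(c,(.4145,-.164,.045)))
ct,it=snap("top","t14")
# pan outline in top view at z=.084
hsv=cv2.cvtColor(it,cv2.COLOR_BGR2HSV); S,V=hsv[...,1].astype(int),hsv[...,2].astype(int)
m=(S<40)&(V>140); m[:140]=0;m[215:]=0;m[:,:285]=0;m[:,:]&=True;m[:,370:]=0
for b in blobs(m,100): print("pan?",b[0],b[1],b[2],planefit(ct,b[3],.084)[1])
E
```

```text
t33.23 tcp [ 415.4 -159.6  390.4] yaw 1.440 open 50.0 F [-0.1  0.6  0.4] | shift [-0.2  1.7 -0. ] turn None
(np.int32(461), array([316.5, 123.3]), (array([421.4, -81.2,  15.6]), ((421.5589599609375, -80.87403869628906), (32.29800796508789, 30.40018653869629), 82.45941925048828)))
(np.int32(488), array([321.6, 193.8]), (array([ 416.5, -163.7,   17.2]), ((416.3795166015625, -163.43653869628906), (38.3127555847168, 30.209362030029297), 82.45747375488281)))
(np.int32(124), array([220.4, 310.7]), (array([ 335. , -325.2,   81.2]), ((259.9262390136719, -304.28955078125), (73.126708984375, 7.48414421081543), 75.95536804199219)))
(np.int32(167), array([421.3, 309.7]), (array([ 490.4, -341.4,   44.5]), ((529.6032104492188, -339.81488037109375), (9.530241012573242, 73.54143524169922), 0.6901973485946655)))
expect [314.3911611  121.45622626] [320.02181648 195.39100773]
pan? 2683 [326.8 174.4] [290 144  75  60] ((632.0970458984375, -20.530502319335938), (196.68699645996094, 149.58706665039062), 82.47826385498047)
```

>>> {"api": "apply_moves", "payload": {"deltas": [[55, [40, -2.4, 0], 0], [55, [39, -2.4, 0], 0], [55, [0, 0, 40], 0], [55, [0, 0, 40], 0], [55, [0, 0, 40], 0]], "grip_force": 30}}

```text
t: 33.95
tool_pos: [0.421, -0.0801, 0.27]
orientation: [2.36, 2.073, 0.0]
force: [0.4, 0.2, 0.1]
opening: 0.0551
```

```bash
python3 - <<'E'
from h import *
rel(421,-80.5,201)
E
```

```text
t33.95 tcp [421.  -80.1 270. ] yaw 1.442 open 55.1 F [0.4 0.2 0.1] | shift [-0.4 -0.  69. ] turn None
```

>>> {"api": "apply_moves", "payload": {"deltas": [[55, [0, 0, 40], 0], [55, [0, 0, 22], 0], [55, [0, 0, 6], 0], [0, [0, 0, 0], 0], [0, [0, 0, 0], 0]]}}

```text
t: 34.58
tool_pos: [0.4214, -0.0811, 0.2045]
orientation: [2.36, 2.071, 0.002]
force: [0.8, 0.7, 0.3]
opening: 0.0399
```

>>> {"api": "apply_moves", "payload": {"deltas": [[0, [0, 0, 0], 0], [0, [0, 0, 0], 0], [0, [0, 0, -20], 0], [0, [0, 0, -35], 0], [0, [0, 0, -40], 0]]}}

```text
t: 35.2
tool_pos: [0.4201, -0.0809, 0.2987]
orientation: [-2.361, -2.07, 0.001]
force: [1.1, 0.1, -1.6]
opening: 0.0337
```

>>> {"api": "apply_moves", "payload": {"deltas": [[0, [0, 0, -40], 0], [0, [0, 0, 0], 0], [0, [0, 0, 0], 0]]}}

```text
t: 35.58
tool_pos: [0.4203, -0.081, 0.3376]
orientation: [-2.362, -2.071, 0.0]
force: [-0.4, -0.6, -1.3]
opening: 0.0335
```

```bash
python3 - <<'E'
from h import *
rel(639.3,18.3,330,1.440)
E
```

```text
t35.58 tcp [420.3 -81.  337.6] yaw 1.440 open 33.5 F [-0.4 -0.6 -1.3] | shift [127.  204.1   7.5] turn -0.0
```

>>> {"api": "apply_moves", "payload": {"deltas": [[0, [10, 16, 0], 0], [0, [19, 30, 0], 0], [0, [19, 30, 0], 0], [0, [19, 30, 0], 0], [0, [19, 30, 0], 0]]}}

```text
t: 36.2
tool_pos: [0.567, -0.0129, 0.3357]
orientation: [-2.36, -2.069, 0.004]
force: [0.1, -0.5, -1.0]
opening: 0.0336
```

>>> {"api": "apply_moves", "payload": {"deltas": [[0, [19, 30, 0], 0], [0, [14, 24, 0], 0], [0, [8, 14, 0], 0], [0, [0, 0, 0], 0], [0, [0, 0, 0], 0]]}}

```text
t: 36.83
tool_pos: [0.6387, 0.0181, 0.3366]
orientation: [-2.361, -2.07, 0.003]
force: [-0.6, -0.0, -1.5]
opening: 0.0339
```

```bash
python3 - <<'E'
from h import *
rel(639.3,18.3,272.5,1.440)
E
```

```text
t36.83 tcp [638.7  18.1 336.6] yaw 1.440 open 33.9 F [-0.6 -0.  -1.5] | shift [ 0.3  0.8 64.1] turn -0.0
```

>>> {"api": "apply_moves", "payload": {"deltas": [[0, [0, 0.8, 20], 0], [0, [0, 0, 20], 0], [0, [0, 0, 15], 0], [0, [0, 0, 5], 0], [0, [0, 0, 3], 0]]}}

```text
t: 37.45
tool_pos: [0.6402, 0.0182, 0.275]
orientation: [-2.362, -2.071, 0.0]
force: [-0.2, -0.1, -1.6]
opening: 0.0335
```

>>> {"api": "apply_moves", "payload": {"deltas": [[0, [0, 0, 1], 0], [0, [0, 0, 0.5], 0], [0, [0, 0, 0], 0]]}}

```text
t: 37.83
tool_pos: [0.6404, 0.0182, 0.2743]
orientation: [2.362, 2.071, 0.001]
force: [1.2, -0.1, -1.4]
opening: 0.0332
```

```bash
python3 - <<'E'
from h import *
rel(639.3,18.3,272.5,1.440)
E
```

```text
t37.83 tcp [640.4  18.2 274.3] yaw 1.440 open 33.2 F [ 1.2 -0.1 -1.4] | shift [-0.  -1.1  1.8] turn -0.0
```

>>> {"api": "apply_moves", "payload": {"deltas": [[0, [0, 0, 1], 0], [0, [0, 0, 0.8], 0], [0, [0, 0, 0.5], 0], [0, [0, 0, 0], 0]]}}

```text
t: 38.33
tool_pos: [0.6404, 0.0182, 0.2735]
orientation: [2.361, 2.071, 0.001]
force: [-5.5, 0.3, 10.7]
opening: 0.0334
```

```bash
python3 - <<'E'
from h import *
rel(639.3,18.3,272.5,1.440)
E
```

```text
t38.33 tcp [640.4  18.2 273.5] yaw 1.440 open 33.4 F [-5.5  0.3 10.7] | shift [-0.  -1.1  1. ] turn -0.0
```

Bottomed out (about 12 N). Release, rise, and return for the second bushing, re-measuring on the way.

>>> {"api": "apply_moves", "payload": {"deltas": [[33.5, [0, 0, -0.8], 0], [60, [0, 0, 0], 0], [60, [0, 0, 0], 0], [60, [0, 0, 0], 0], [60, [0, 0, 0], 0]]}}

```text
t: 38.95
tool_pos: [0.6402, 0.0182, 0.272]
orientation: [-2.362, -2.071, 0.0]
force: [-0.4, 0.3, 0.2]
opening: 0.0598
```

>>> {"api": "apply_moves", "payload": {"deltas": [[60, [0, 0, -30], 0], [60, [0, 0, -40], 0], [60, [0, 0, -40], 0], [60, [0, 0, -10], 0], [60, [0, 0, 0], 0]]}}

```text
t: 39.58
tool_pos: [0.6403, 0.0182, 0.3924]
orientation: [2.362, 2.071, 0.001]
force: [0.8, -0.6, -0.3]
opening: 0.06
```

>>> {"api": "apply_moves", "payload": {"deltas": [[60, [-35, -33, 0], 0], [60, [-35, -33, 0], 0], [60, [-35, -33, 0], 0], [60, [-35, -33, 0], 0], [60, [-35, -33, 0], 0]]}}

```text
t: 40.2
tool_pos: [0.452, -0.1343, 0.3896]
orientation: [-2.359, -2.069, 0.003]
force: [-0.1, 0.2, 0.8]
opening: 0.0602
```

>>> {"api": "apply_moves", "payload": {"deltas": [[60, [-35, -33, 0], 0], [60, [0, 0, 0], 0], [60, [0, 0, 0], 0]]}}

```text
t: 40.58
tool_pos: [0.4164, -0.164, 0.3908]
orientation: [-2.361, -2.069, 0.0]
force: [0.8, -0.2, 0.6]
opening: 0.06
```

```bash
python3 - <<'E'
from h import *
viewer.read_camera("wrist")
rel(416.5,-163.6,201,1.44)
c,im,B=bush("wrist","w15")
for b in B: print(b)
ct,it,B=bush("top","t15",.114)
for b in B: print("top",b[0],b[1],b[2][0])
hsv=cv2.cvtColor(it,cv2.COLOR_BGR2HSV); S,V=hsv[...,1].astype(int),hsv[...,2].astype(int)
m=(S<40)&(V>140); m[:140]=0;m[215:]=0;m[:,:285]=0;m[:,370:]=0
for b in blobs(m,100): print("pan?",b[0],b[1],planefit(ct,b[3],.084)[1])
E
```

```text
t40.62 tcp [ 416.7 -163.7  391.1] yaw 1.440 open 59.9 F [ 0.9 -0.   0.8] | shift [-1.000e-01  0.000e+00  1.901e+02] turn -0.0
(np.int32(475), array([320.3, 190.6]), (array([ 416.7, -163.9,   17.1]), ((416.8554992675781, -163.83584594726562), (38.16265869140625, 30.181516647338867), 82.4626235961914)))
(np.int32(123), array([200.6, 310.9]), (array([ 304.7, -327. ,   76.9]), ((234.09999084472656, -305.7613220214844), (72.17137145996094, 7.990605354309082), 73.84137725830078)))
(np.int32(166), array([441. , 312.8]), (array([ 529.5, -352.2,   33.8]), ((557.6828002929688, -351.78497314453125), (65.83500671386719, 8.248937606811523), 88.94538116455078)))
top 1120 [578.8 134.6] [ 728.  -673.2   72.4]
top 510 [ 82.3 195.2] [569.4 618.4  34.8]
pan? 2487 [328.1 174.8] ((632.0970458984375, -20.530502319335938), (196.68699645996094, 149.58706665039062), 82.47826385498047)
```

>>> {"api": "apply_moves", "payload": {"deltas": [[58, [-1, 0, 30], 0], [58, [0, 0, 40], 0], [58, [0, 0, 40], 0], [58, [0, 0, 40], 0], [58, [0, 0, 28], 0]]}}

```text
t: 41.35
tool_pos: [0.4163, -0.1641, 0.212]
orientation: [-2.359, -2.072, 0.001]
force: [0.1, -0.7, 0.3]
opening: 0.0578
```

>>> {"api": "apply_moves", "payload": {"deltas": [[58, [0, 0, 9], 0], [0, [0, 0, 0], 0], [0, [0, 0, 0], 0], [0, [0, 0, 0], 0], [0, [0, 0, 0], 0]]}}

```text
t: 41.98
tool_pos: [0.417, -0.1655, 0.2066]
orientation: [2.36, 2.07, 0.001]
force: [-1.2, 1.2, 5.5]
opening: 0.0332
```

>>> {"api": "apply_moves", "payload": {"deltas": [[0, [0, 0, 0], 0], [0, [0, 0, -20], 0], [0, [0, 0, -35], 0], [0, [0, 0, -40], 0], [0, [0, 0, -40], 0]]}}

```text
t: 42.6
tool_pos: [0.4161, -0.1651, 0.3415]
orientation: [-2.362, -2.071, -0.0]
force: [0.2, 0.2, -1.2]
opening: 0.0337
```

```bash
python3 - <<'E'
from h import *
rel(634.1-.1306*40,-21.4-.9915*40,338,1.440)
E
```

```text
t42.60 tcp [ 416.1 -165.1  341.5] yaw 1.440 open 33.7 F [ 0.2  0.2 -1.2] | shift [130.9 197.4   3.5] turn -0.0
```

>>> {"api": "apply_moves", "payload": {"deltas": [[0, [11, 17, 0], 0], [0, [20, 30, 0], 0], [0, [20, 30, 0], 0], [0, [20, 30, 0], 0], [0, [20, 30, 0], 0]]}}

```text
t: 43.22
tool_pos: [0.565, -0.0923, 0.3402]
orientation: [2.362, 2.071, -0.0]
force: [1.4, 0.5, -1.0]
opening: 0.0332
```

>>> {"api": "apply_moves", "payload": {"deltas": [[0, [20, 30, 0], 0], [0, [13, 20, 0], 0], [0, [7, 10.5, 0], 0], [0, [0, 0, 0], 0], [0, [0, 0, 0], 0]]}}

```text
t: 43.85
tool_pos: [0.6287, -0.0615, 0.3402]
orientation: [-2.362, -2.071, 0.001]
force: [-0.3, 0.2, -0.5]
opening: 0.0335
```

```bash
python3 - <<'E'
from h import *
rel(634.1-.1306*40,-21.4-.9915*40,276,1.440)
E
```

```text
t43.85 tcp [628.7 -61.5 340.2] yaw 1.439 open 33.5 F [-0.3  0.2 -0.5] | shift [ 0.5  0.1 64.2] turn -0.001
```

>>> {"api": "apply_moves", "payload": {"deltas": [[0, [0, 0, 20], 0], [0, [0, 0, 20], 0], [0, [0, 0, 14], 0], [0, [0, 0, 5], 0], [0, [0, 0, 2], 0]]}}

```text
t: 44.48
tool_pos: [0.6293, -0.0611, 0.2789]
orientation: [-2.362, -2.071, 0.0]
force: [-0.4, 0.4, -0.7]
opening: 0.0333
```

>>> {"api": "apply_moves", "payload": {"deltas": [[0, [0, 0, 1.5], 0], [0, [0, 0, 0], 0], [0, [0, 0, 0], 0]]}}

```text
t: 44.85
tool_pos: [0.6295, -0.0611, 0.2783]
orientation: [2.361, 2.071, 0.001]
force: [0.0, -0.1, -1.3]
opening: 0.0338
```

```bash
python3 - <<'E'
from h import *
rel(634.1-.1306*40,-21.4-.9915*40,273.5,1.440)
E
```

```text
t44.85 tcp [629.5 -61.1 278.3] yaw 1.440 open 33.8 F [ 0.  -0.1 -1.3] | shift [-0.  -0.6  4.8] turn -0.0
```

>>> {"api": "apply_moves", "payload": {"deltas": [[0, [0, 0, 1], 0], [0, [0, 0, 1], 0], [0, [0, 0, 0.8], 0], [0, [0, 0, 0], 0]]}}

```text
t: 45.35
tool_pos: [0.6294, -0.0611, 0.2756]
orientation: [2.362, 2.071, 0.0]
force: [-3.9, 0.0, 5.0]
opening: 0.0331
```

>>> {"api": "apply_moves", "payload": {"deltas": [[0, [0, 0, 0.6], 0], [0, [0, 0, 0.6], 0], [0, [0, 0, 0], 0]]}}

```text
t: 45.72
tool_pos: [0.6294, -0.0611, 0.2756]
orientation: [2.362, 2.071, 0.001]
force: [-7.0, 2.1, 13.9]
opening: 0.0335
```

```bash
python3 - <<'E'
from h import *
rel(634.1-.1306*40,-21.4-.9915*40,273.5,1.440)
E
```

```text
t45.73 tcp [629.4 -61.1 275.6] yaw 1.440 open 33.5 F [-7.   2.1 13.9] | shift [-0.1 -0.5  2.1] turn -0.0
```

>>> {"api": "apply_moves", "payload": {"deltas": [[33.5, [0, 0, -1], 0], [60, [0, 0, 0], 0], [60, [0, 0, 0], 0], [60, [0, 0, 0], 0], [60, [0, 0, 0], 0]]}}

```text
t: 46.35
tool_pos: [0.6293, -0.0611, 0.2745]
orientation: [-2.362, -2.071, 0.0]
force: [-0.4, -0.3, 0.4]
opening: 0.06
```

>>> {"api": "apply_moves", "payload": {"deltas": [[60, [0, 0, -30], 0], [60, [0, 0, -40], 0], [60, [0, 0, -40], 0], [60, [0, 0, 0], 0], [60, [0, 0, 0], 0]]}}

```text
t: 46.98
tool_pos: [0.6292, -0.0611, 0.3841]
orientation: [-2.362, -2.071, 0.0]
force: [0.2, -0.1, -0.5]
opening: 0.0603
```

```bash
python3 - <<'E'
from h import *
viewer.read_camera("wrist")
rel(634,-21)
c,im,B=bush("wrist","w16",.114)
for b in B: print(b)
cs,ims,Bs=bush("scene","s16",.114)
for b in Bs: print("scene",b[0],b[1],b[2][0])
cv2.imwrite("pics/c16.png",np.hstack([cv2.resize(im[60:260,220:420],(400,400)),cv2.resize(ims[150:290,260:420],(457,400))[:,:400]]))
hsv=cv2.cvtColor(im,cv2.COLOR_BGR2HSV);H,S,V=[hsv[...,i].astype(int) for i in range(3)]
for b in blobs((H>45)&(H<85)&(S>100)&(V>40),60): print("btn",b[0],b[1],planefit(c,b[3],.070)[0],planefit(c,b[3],.070)[1])
print("btn expected",634.1+.1306*128,-21.4+.9915*128)
E
```

```text
t47.02 tcp [628.9 -61.1 383.2] yaw 1.440 open 60.3 F [-0.5  0.1  0.3] | shift [40.4 -0.2  0. ] turn None
(np.int32(786), array([323. , 120.1]), (array([641.7,  18.2,  15.6]), ((641.70068359375, 18.349027633666992), (31.15079689025879, 30.972280502319336), 82.45313262939453)))
(np.int32(809), array([322.2, 205.5]), (array([630.8, -58.9,  17.5]), ((631.1533813476562, -58.63572311401367), (38.834007263183594, 30.918235778808594), 82.46160125732422)))
(np.int32(187), array([201.6, 308.9]), (array([ 543. , -165.2,   55.6]), ((493.9075622558594, -148.35279846191406), (63.76015090942383, 8.494409561157227), 73.19012451171875)))
(np.int32(229), array([439.9, 309.1]), (array([ 700.4, -183.2,   41.6]), ((736.95947265625, -180.4227752685547), (9.407686233520508, 63.850345611572266), 1.6696640253067017)))
(np.int32(2393), array([338.5, 361.9]), (array([ 629.8, -219.5,   81.9]), ((627.659423828125, -238.61778259277344), (33.44287872314453, 259.455322265625), 84.63616180419922)))
(np.int32(207), array([470.7, 356.6]), (array([ 770.2, -250.4,   11.5]), ((770.7247924804688, -252.03158569335938), (31.144922256469727, 29.410001754760742), 82.496826171875)))
(np.int32(95), array([495.6, 353.8]), (array([ 798.8, -251.5,    9.6]), ((796.2962036132812, -247.56790161132812), (31.220657348632812, 15.93140697479248), 35.33596420288086)))
scene 557 [441.6  66.2] [601.6 592.5  55. ]
scene 136 [357.  210.2] [ 6.56e+02 -6.00e-01  1.71e+01]
scene 184 [333.1 230.2] [637.7 -73.4  21.8]
scene 806 [345.8 345. ] [ 787.3 -278.    34.5]
btn 894 [320.3  18.5] [651.1 108.1  14.1] ((650.8545532226562, 107.79960632324219), (29.00412940979004, 27.68318748474121), 82.43257904052734)
btn expected 650.8168000000001 105.512
```

View pics/c16.png

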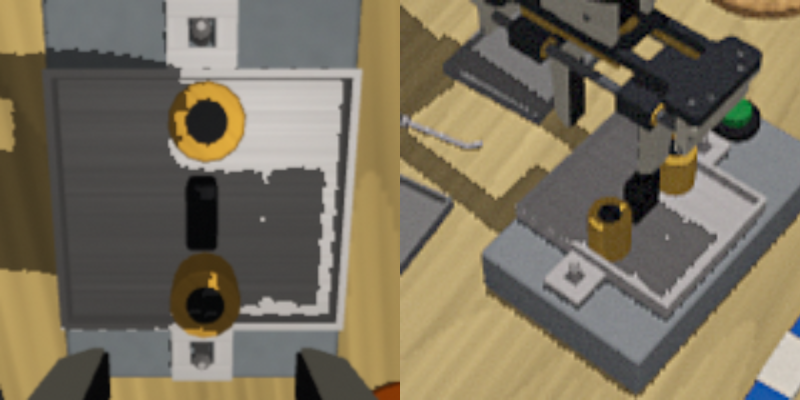

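Both brass bushings stand in the pan at (205,120) and (203,290) of the left half, and the pegs show through both ears. Now the button at about (651,106), with the fingers closed.

>>> {"api": "apply_moves", "payload": {"deltas": [[0, [34, 0, 0], 0], [0, [42, 0, 0], 0], [0, [42, 0, 0], 0], [0, [35, 0, 0], 0], [0, [15.5, 0, 0], 0]]}}

```text
t: 47.75
tool_pos: [0.651, 0.1077, 0.3833]
orientation: [-2.359, -2.072, 0.003]
force: [0.3, -0.4, 0.2]
opening: 0.0143
```

>>> {"api": "apply_moves", "payload": {"deltas": [[0, [0, 0, 0], 0], [0, [0, 0, 30], 0], [0, [0, 0, 30], 0], [0, [0, 0, 30], 0], [0, [0, 0, 20], 0]]}}

```text
t: 48.38
tool_pos: [0.6508, 0.1042, 0.2727]
orientation: [-2.363, -2.069, 0.003]
force: [-0.3, 0.0, 0.3]
opening: 0.0007
```

>>> {"api": "apply_moves", "payload": {"deltas": [[0, [0, 0, 5], 0], [0, [0, 0, 0], 0], [0, [0, 0, 0], 0]]}}

```text
t: 48.75
tool_pos: [0.6519, 0.1059, 0.2714]
orientation: [2.361, 2.07, 0.003]
force: [0.2, 0.1, -0.3]
opening: 0.0007
```

```bash
python3 - <<'E'
from h import *
rel(651,106,258,1.44)
E
```

```text
t48.75 tcp [651.9 105.9 271.4] yaw 1.440 open 0.7 F [ 0.2  0.1 -0.3] | shift [-0.1 -1.  13.4] turn -0.0
```

Fingertips are at z≈85; pressing down in small rows and watching the force.

>>> {"api": "apply_moves", "payload": {"deltas": [[0, [0, 0, 4], 0], [0, [0, 0, 3], 0], [0, [0, 0, 2], 0], [0, [0, 0, 2], 0], [0, [0, 0, 0], 0]]}}

```text
t: 49.38
tool_pos: [0.652, 0.1061, 0.2622]
orientation: [2.36, 2.07, 0.004]
force: [-6.5, -1.2, 19.0]
opening: 0.0003
```

```bash
python3 - <<'E'
from h import *
rel(651,106,258,1.44)
E
```

```text
t49.38 tcp [652.  106.1 262.2] yaw 1.440 open 0.3 F [-6.5 -1.2 19. ] | shift [-0.3 -1.   4.2] turn -0.0
```

```bash
python3 - <<'E'
from h import *
import pickle
ct=viewer.get_calibration("top"); cs=viewer.get_calibration("scene"); s,p,w,T=pose()
# wrist calib at w16: rebuild from present mount
cw=viewer.get_calibration("wrist"); M=T.T@(-cw['R'].T@cw['t']-p/1000); Rm=cw['R']@T
T16=cv2.Rodrigues(np.array([-2.362,-2.071,0.]))[0]; o=np.array([.6290,-.0611,.3835])+T16@M
c16=dict(cw); c16['R']=Rm@T16.T; c16['t']=-c16['R']@o
c5=pickle.load(open("w5.pkl","rb"))[0]; c10=pickle.load(open("w10.pkl","rb"))
rs=[]
for fn,c in(("t10",ct),("scene0",cs),("w16",c16),("w5",c5)):
    im=cv2.imread(f"pics/{fn}.png"); hsv=cv2.cvtColor(im,cv2.COLOR_BGR2HSV);H,S,V=[hsv[...,i].astype(int) for i in range(3)]
    m=(H>45)&(H<85)&(S>100)&(V>40); u,v=proj(c,(.651,.106,.075)); yy,xx=np.mgrid[:400,:640]; m&=(abs(xx-u)<60)&(abs(yy-v)<60)
    B=blobs(m,30)
    if not B: print(fn,"none",u,v); continue
    b=max(B,key=lambda b:b[0]); print(fn,b[0],b[1],b[2],cast(c,*b[1],.075)[:2]*1000,cast(c,*b[1],.083)[:2]*1000)
E
```

```text
t10 89 [279.7 167.2] [275 162  11  11] [650.05495966 106.54002284] [648.2095892  105.67070228]
scene0 105 [376.9 188.8] [372 184  12  11] [650.43849689 106.77084911] [653.13269001 100.43637985]
w16 894 [320.3  18.5] [305   1  31  37] [651.72437697 106.73601179] [651.38845663 104.16960028]
w5 764 [191.5 135.1] [176 121  32  30] [650.67241546 106.6306582 ] [651.55744361 103.11912594]
```

The force is already 19 N, so I'm backing off in 1 mm steps to read the spring profile.

>>> {"api": "apply_moves", "payload": {"deltas": [[0, [0, 0, -1], 0], [0, [0, 0, 0], 0]]}}

```text
t: 49.62
tool_pos: [0.652, 0.1061, 0.2623]
orientation: [2.361, 2.07, 0.004]
force: [-2.5, -0.1, 13.6]
opening: 0.0007
```

>>> {"api": "apply_moves", "payload": {"deltas": [[0, [0, 0, -1], 0], [0, [0, 0, 0], 0]]}}

```text
t: 49.88
tool_pos: [0.652, 0.1061, 0.2624]
orientation: [2.361, 2.07, 0.004]
force: [0.7, -0.5, 8.4]
opening: 0.0001
```

>>> {"api": "apply_moves", "payload": {"deltas": [[0, [0, 0, -1], 0], [0, [0, 0, 0], 0]]}}

```text
t: 50.12
tool_pos: [0.6519, 0.1061, 0.2628]
orientation: [2.361, 2.07, 0.003]
force: [3.9, 1.0, 5.0]
opening: 0.0006
```

>>> {"api": "apply_moves", "payload": {"deltas": [[0, [0, 0, -1.5], 0], [0, [0, 0, 0], 0]]}}

```text
t: 50.38
tool_pos: [0.6514, 0.106, 0.2635]
orientation: [2.362, 2.071, 0.001]
force: [3.0, 0.9, 4.5]
opening: 0.0005
```

>>> {"api": "apply_moves", "payload": {"deltas": [[0, [0, 0, -1.5], 0], [0, [0, 0, 0], 0]]}}

```text
t: 50.62
tool_pos: [0.6512, 0.1059, 0.2646]
orientation: [-2.362, -2.071, 0.001]
force: [2.4, -0.7, 3.4]
opening: 0.0006
```

>>> {"api": "apply_moves", "payload": {"deltas": [[0, [0, 0, -2], 0], [0, [0, 0, 0], 0]]}}

```text
t: 50.88
tool_pos: [0.651, 0.1059, 0.2665]
orientation: [-2.362, -2.071, 0.001]
force: [1.6, 0.1, 2.6]
opening: 0.0004
```

The profile is a clean spring: about 5 N at 262.8 mm, falling to 2.6 N at 266.5 mm, with a hard stop at 262.3 mm. So the button went right in (6 mm). Rising clear, then the final check.

>>> {"api": "apply_moves", "payload": {"deltas": [[0, [0, 0, -10], 0], [0, [0, 0, -30], 0], [0, [0, 0, -40], 0], [0, [0, 0, -40], 0], [0, [0, 0, -20], 0]]}}

```text
t: 51.5
tool_pos: [0.6514, 0.106, 0.4096]
orientation: [2.361, 2.07, 0.003]
force: [1.2, 0.4, -0.2]
opening: 0.0002
```

>>> {"api": "apply_moves", "payload": {"deltas": [[0, [-40, -40, 0], 0], [0, [-40, -40, 0], 0], [0, [-40, -40, 0], 0], [0, [-40, -40, 0], 0], [0, [-40, -40, 0], 0]]}}

```text
t: 52.12
tool_pos: [0.4251, -0.0669, 0.4057]
orientation: [-2.361, -2.071, 0.002]
force: [0.5, -1.0, 0.6]
opening: 0.0006
```

>>> {"api": "apply_moves", "payload": {"deltas": [[0, [-40, 0, 0], 0], [0, [-40, 0, 0], 0], [0, [0, 0, 0], 0], [0, [0, 0, 0], 0], [0, [0, 0, 0], 0]]}}

```text
t: 52.75
tool_pos: [0.4166, -0.1446, 0.4064]
orientation: [-2.36, -2.072, 0.0]
force: [-0.7, -0.3, -0.1]
opening: 0.0001
```

```bash
python3 - <<'E'
from h import *
rel(420,-170)
ct,it=snap("top","t17"); cs,ims=snap("scene","s17")
hsv=cv2.cvtColor(it,cv2.COLOR_BGR2HSV);H,S,V=[hsv[...,i].astype(int) for i in range(3)]
m=(((H<8)|(H>172))&(S>150)); m[:,:165]=0;m[:,230:]=0; m[:170]=0; m[250:]=0
print("lid",planefit(ct,max(blobs(m,60),key=lambda b:b[0])[3],.025))
m=(S<40)&(V>140); m[:140]=0;m[215:]=0;m[:,:285]=0;m[:,370:]=0
for b in blobs(m,300): print("pan",b[0],b[1],planefit(ct,b[3],.084)[1])
yy,xx=np.mgrid[:400,:640]
for b in blobs((H>12)&(H<30)&(S>150)&(xx>290)&(xx<365)&(yy>140)&(yy<215),20): print("bush",b[0],b[1],planefit(ct,b[3],.114)[0])
# lifter: compare with its start pictures
for fn,a,r in(("top0",it,(220,285,225,310)),("scene0",ims,(110,195,270,350))):
    o=cv2.imread(f"pics/{fn}.png"); d=cv2.absdiff(o,a).max(2)[r[0]:r[1],r[2]:r[3]]; print(fn,"lifter region changed px",(d>40).sum(),"of",d.size)
for fn,a in(("top0",it),("scene0",ims)):
    o=cv2.imread(f"pics/{fn}.png"); 
    for n,X in(("sleeve",(.77,0,.006)),("funnel",(.73,-.2,.05)),("pick",(.4,.01,.005)),("flashlight",(.34,.35,.02))):
        u,v=proj(ct if fn=="top0" else cs,X).astype(int); q=cv2.absdiff(o,a).max(2)[max(v-25,0):v+25,max(u-25,0):u+25]; print(fn,n,(q>40).sum(),q.size)
E
```

```text
t52.75 tcp [ 416.6 -144.6  406.4] yaw 1.441 open 0.1 F [-0.7 -0.3 -0.1] | shift [-24.8   6.6  -0. ] turn None
lid (array([556. , 347.6,  60.3]), ((555.8131103515625, 347.7122802734375), (121.17626953125, 121.42681121826172), 27.36452293395996))
pan 2288 [326.9 174.9] ((632.2520141601562, -20.39421844482422), (196.3241424560547, 149.40342712402344), 82.60469055175781)
bush 97 [312.  169.7] [635.8  18.9  16. ]
bush 101 [339.  170.9] [632.5 -51.9  16.3]
top0 lifter region changed px 32 of 5525
scene0 lifter region changed px 80 of 6800
top0 sleeve 395 2500
top0 funnel 0 2500
top0 pick 388 2500
top0 flashlight 0 2500
scene0 sleeve 11 2500
scene0 funnel 0 2500
scene0 pick 397 2500
scene0 flashlight 15 2500
```

```bash
python3 - <<'E'
from h import *
ct=viewer.get_calibration("top"); cs=viewer.get_calibration("scene"); yy,xx=np.mgrid[:400,:640]
def hs(fn): h=cv2.cvtColor(cv2.imread(f"pics/{fn}.png"),cv2.COLOR_BGR2HSV); return [h[...,i].astype(int) for i in range(3)]
for fn in("s16","s17"):
    H,S,V=hs(fn)
    for b in blobs((H>12)&(H<30)&(S>150)&(V>50)&(xx>300)&(xx<385)&(yy>180)&(yy<265),30): print(fn,b[0],b[1],b[2])
print([proj(cs,X).round(1) for X in((.6294,-.0611,.114),(.6294,-.0611,.072),(.6403,.0182,.114))])
for fn in("top0","t17"):
    H,S,V=hs(fn)
    print(fn,"sleeve",[(b[0],b[1]) for b in blobs((H>105)&(H<125)&(S>150)&(yy<140)&(yy>110)&(xx>260)&(xx<370),40)],"pick",[(b[0],b[1]) for b in blobs((S<60)&(V>90)&(xx>305)&(xx<335)&(yy>238)&(yy<300),15)])
H,S,V=hs("t17")
for b in blobs((V<45)&(xx>290)&(xx<365)&(yy>150)&(yy<195),5): print("dark",b[0],b[1],cast(ct,*b[1],.114)[:2]*1000)
E
```

```text
s16 153 [357.  210.2] [351 202  13  16]
s16 230 [333.2 230.3] [326 219  15  22]
s17 213 [356.4 207.4] [349 197  15  21]
s17 244 [338.7 228.9] [332 217  15  23]
[array([332.9, 223.7]), array([332.9, 234.8]), array([355.5, 201.4])]
top0 sleeve [(np.int32(471), array([302.8, 126.4])), (np.int32(68), array([348.9, 127.8]))] pick [(np.int32(145), array([320.8, 273.3]))]
t17 sleeve [(np.int32(470), array([302.8, 126.4])), (np.int32(68), array([348.9, 127.8]))] pick [(np.int32(91), array([319.9, 264.5]))]
dark 28 [311.6 167.5] [640.11210792  19.66782329]
dark 28 [339.8 168.5] [637.33770983 -53.14604557]
dark 91 [326.9 172. ] [628.16680882 -19.83096688]
```

The second bushing has shifted about 1 cm since I placed it but is still upright in the pan. The lid, pan, sleeve and lifter are where they should be. Handing in.

```bash
python3 - <<'E'
from plant import order
print(order.close_job())
E
```

```text
the job is handed in; nothing more can be done
None
```

I ran the whole job in order and handed it in at about 53 s of the 210 s allowed. The hand-in gives no verdict, so what follows is from my own checks.

- **Lid:** lifted level by its loop and set on the 75 mm cork rest. The last check put it within about 2 mm of the rest's centre, flat and off the lifter.
- **Lifter:** standing upright back in its tray, and the pictures there barely differ from the start.
- **Pan:** down over both pegs, which show through the ears. Its yaw is within about 0.01 rad of the warmer's, and it released at seated height with no residual force.
- **Bushings:** the two that were present are both in the pan.
- **Start button:** pressed to its hard stop. Backing off showed the spring at about 5 N near full travel, falling as it rose.

Three points were less clear-cut:

- **Second bushing moved:** it sits about 10 mm from where I set it. It was probably the announced knock; it was still upright in the pan just before hand-in.
- **Camera disagreement:** the overhead camera read up to about 3 mm off the wrist camera, so I worked from the wrist camera for the peg fit.
- **Pick only partly confirmed:** the sleeve, funnel and flashlight were unchanged. The pick gave a smaller outline in the last overhead picture, which I put down to arm shadow. The arm only ever passed high over it.

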